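# Load the vacuum holding plate with spare test dollies

### The job

Get the vacuum holding plate ready for bonding: first turn the lever of the vacuum cock fully shut; then, with it shut, put a spare dolly, flange down and flat on the pocket's floor, into every empty pocket of the plate, leaving the dollies already seated where they are. When all six pockets are filled, open the cock to 40 degrees, so that its lever points at the steel stud on the dial, and clear every left-over spare off into the grey tray; leave the vial and the concrete core alone.

Things in the scene. Friction and masses are not known exactly. Their poses are not given: they have to be found in the camera images.
- plate: steel vacuum holding plate fixed to the bench, 170 (x) x 250 (y) x 25 mm high, with six round pockets floored with black rubber, 46 mm across and 10 mm deep in 2 rows of 3 (74 mm between the rows, 72 mm between neighbours in a row); origin at the centre of its underside
- pocket1 (a point): centre of the floor of pocket 1 of the plate, 10 mm below the plate's top and 15 mm above the bench; the pocket may be empty or already hold a dolly
- pocket2 (a point): centre of the floor of pocket 2 of the plate, 10 mm below the plate's top and 15 mm above the bench; the pocket may be empty or already hold a dolly
- pocket3 (a point): centre of the floor of pocket 3 of the plate, 10 mm below the plate's top and 15 mm above the bench; the pocket may be empty or already hold a dolly
- pocket4 (a point): centre of the floor of pocket 4 of the plate, 10 mm below the plate's top and 15 mm above the bench; the pocket may be empty or already hold a dolly
- pocket5 (a point): centre of the floor of pocket 5 of the plate, 10 mm below the plate's top and 15 mm above the bench; the pocket may be empty or already hold a dolly
- pocket6 (a point): centre of the floor of pocket 6 of the plate, 10 mm below the plate's top and 15 mm above the bench; the pocket may be empty or already hold a dolly
- seated1: a dolly already standing in pocket 1 at the start, absent in some starts (None): an aluminium pull-off test dolly: a round flange 40 mm across and 14 mm thick with a plain round stem 20 mm across rising from its middle, 50 mm tall in all, 80 g; origin at the centre of the flange's flat underside, z up along the stem
- seated2: a dolly already standing in pocket 2 at the start, absent in some starts (None): an aluminium pull-off test dolly: a round flange 40 mm across and 14 mm thick with a plain round stem 20 mm across rising from its middle, 50 mm tall in all, 80 g; origin at the centre of the flange's flat underside, z up along the stem
- seated3: a dolly already standing in pocket 3 at the start, absent in some starts (None): an aluminium pull-off test dolly: a round flange 40 mm across and 14 mm thick with a plain round stem 20 mm across rising from its middle, 50 mm tall in all, 80 g; origin at the centre of the flange's flat underside, z up along the stem
- seated4: a dolly already standing in pocket 4 at the start, absent in some starts (None): an aluminium pull-off test dolly: a round flange 40 mm across and 14 mm thick with a plain round stem 20 mm across rising from its middle, 50 mm tall in all, 80 g; origin at the centre of the flange's flat underside, z up along the stem
- seated5: a dolly already standing in pocket 5 at the start, absent in some starts (None): an aluminium pull-off test dolly: a round flange 40 mm across and 14 mm thick with a plain round stem 20 mm across rising from its middle, 50 mm tall in all, 80 g; origin at the centre of the flange's flat underside, z up along the stem
- seated6: a dolly already standing in pocket 6 at the start, absent in some starts (None): an aluminium pull-off test dolly: a round flange 40 mm across and 14 mm thick with a plain round stem 20 mm across rising from its middle, 50 mm tall in all, 80 g; origin at the centre of the flange's flat underside, z up along the stem
- spare1: a spare dolly standing loose on the black rubber mat (3 mm thick, on the robot's right) at the start: an aluminium pull-off test dolly: a round flange 40 mm across and 14 mm thick with a plain round stem 20 mm across rising from its middle, 50 mm tall in all, 80 g; origin at the centre of the flange's flat underside, z up along the stem
- spare2: a spare dolly standing loose on the black rubber mat (3 mm thick, on the robot's right) at the start: an aluminium pull-off test dolly: a round flange 40 mm across and 14 mm thick with a plain round stem 20 mm across rising from its middle, 50 mm tall in all, 80 g; origin at the centre of the flange's flat underside, z up along the stem
- spare3: a spare dolly standing loose on the black rubber mat (3 mm thick, on the robot's right) at the start: an aluminium pull-off test dolly: a round flange 40 mm across and 14 mm thick with a plain round stem 20 mm across rising from its middle, 50 mm tall in all, 80 g; origin at the centre of the flange's flat underside, z up along the stem
- spare4: a spare dolly standing loose on the black rubber mat (3 mm thick, on the robot's right) at the start: an aluminium pull-off test dolly: a round flange 40 mm across and 14 mm thick with a plain round stem 20 mm across rising from its middle, 50 mm tall in all, 80 g; origin at the centre of the flange's flat underside, z up along the stem
- spare5: a spare dolly standing loose on the black rubber mat (3 mm thick, on the robot's right) at the start: an aluminium pull-off test dolly: a round flange 40 mm across and 14 mm thick with a plain round stem 20 mm across rising from its middle, 50 mm tall in all, 80 g; origin at the centre of the flange's flat underside, z up along the stem
- spare6: a spare dolly standing loose on the black rubber mat (3 mm thick, on the robot's right) at the start: an aluminium pull-off test dolly: a round flange 40 mm across and 14 mm thick with a plain round stem 20 mm across rising from its middle, 50 mm tall in all, 80 g; origin at the centre of the flange's flat underside, z up along the stem
- cock (a joint): angle of the vacuum cock's lever (rad): 0 shut (stop), growing clockwise seen from above to 1.57 wide open (stop); it stays where left and takes 0.12 N m to turn. The lever is a straight level bar 12 mm wide, 20 mm high (44 to 64 mm above the bench), reaching 72 mm from the axis; grip it about 55 mm out. A steel stud on the dial's rim marks the 40 degree setting (0.70 rad)
- dial: the cock's fixed round white dial, 170 mm across, 12 mm thick; origin on the lever's upright axis at bench height; the lever points along the dial's -x when shut, its +y when wide open (black ticks on the rim at both); a brass pipe and a glass filter bowl (50 mm across, 105 mm high, 115 mm from the axis) are on its +x side
- tray: plain grey open tray fixed to the bench between the robot and the plate, for the left-over spares: 120 (x) x 180 (y) x 25 mm high outside, walls 4 mm; origin at the centre of its underside, its floor is 4 mm above the bench
- vial: bystander: small capped amber vial, 32 mm across, 62 mm high, standing loose beyond the mat, to the right of the plate; origin at the centre of its underside
- core: bystander: concrete core, 50 mm across, 50 mm high, standing loose near the robot on its left; origin at the centre of its underside
Mind the look-alikes: they are no part of the job. What is shaped like the spare1 but green or red is not meant.

How it is judged:
On the way, in this order (a step that is already met when the one before it is completed fails the run):
1. the cock is fully shut (value of joint cock below 0.09 rad), for 0.2 s.
2. all six pockets hold a dolly while the cock is still shut (((horizontal distance between seated1 and pocket1 below 0.007 m and z of seated1 in the frame of plate between 0.012 and 0.0185 m and angle between seated1's own z axis and vertical below 0.12 rad and linear speed of seated1 below 0.03 m/s) or (horizontal distance between spare1 and pocket1 below 0.007 m and z of spare1 in the frame of plate between 0.012 and 0.0185 m and angle between spare1's own z axis and vertical below 0.12 rad and linear speed of spare1 below 0.03 m/s) or (horizontal distance between spare2 and pocket1 below 0.007 m and z of spare2 in the frame of plate between 0.012 and 0.0185 m and angle between spare2's own z axis and vertical below 0.12 rad and linear speed of spare2 below 0.03 m/s) or (horizontal distance between spare3 and pocket1 below 0.007 m and z of spare3 in the frame of plate between 0.012 and 0.0185 m and angle between spare3's own z axis and vertical below 0.12 rad and linear speed of spare3 below 0.03 m/s) or (horizontal distance between spare4 and pocket1 below 0.007 m and z of spare4 in the frame of plate between 0.012 and 0.0185 m and angle between spare4's own z axis and vertical below 0.12 rad and linear speed of spare4 below 0.03 m/s) or (horizontal distance between spare5 and pocket1 below 0.007 m and z of spare5 in the frame of plate between 0.012 and 0.0185 m and angle between spare5's own z axis and vertical below 0.12 rad and linear speed of spare5 below 0.03 m/s) or (horizontal distance between spare6 and pocket1 below 0.007 m and z of spare6 in the frame of plate between 0.012 and 0.0185 m and angle between spare6's own z axis and vertical below 0.12 rad and linear speed of spare6 below 0.03 m/s)) and ((horizontal distance between seated2 and pocket2 below 0.007 m and z of seated2 in the frame of plate between 0.012 and 0.0185 m and angle between seated2's own z axis and vertical below 0.12 rad and linear speed of seated2 below 0.03 m/s) or (horizontal distance between spare1 and pocket2 below 0.007 m and z of spare1 in the frame of plate between 0.012 and 0.0185 m and angle between spare1's own z axis and vertical below 0.12 rad and linear speed of spare1 below 0.03 m/s) or (horizontal distance between spare2 and pocket2 below 0.007 m and z of spare2 in the frame of plate between 0.012 and 0.0185 m and angle between spare2's own z axis and vertical below 0.12 rad and linear speed of spare2 below 0.03 m/s) or (horizontal distance between spare3 and pocket2 below 0.007 m and z of spare3 in the frame of plate between 0.012 and 0.0185 m and angle between spare3's own z axis and vertical below 0.12 rad and linear speed of spare3 below 0.03 m/s) or (horizontal distance between spare4 and pocket2 below 0.007 m and z of spare4 in the frame of plate between 0.012 and 0.0185 m and angle between spare4's own z axis and vertical below 0.12 rad and linear speed of spare4 below 0.03 m/s) or (horizontal distance between spare5 and pocket2 below 0.007 m and z of spare5 in the frame of plate between 0.012 and 0.0185 m and angle between spare5's own z axis and vertical below 0.12 rad and linear speed of spare5 below 0.03 m/s) or (horizontal distance between spare6 and pocket2 below 0.007 m and z of spare6 in the frame of plate between 0.012 and 0.0185 m and angle between spare6's own z axis and vertical below 0.12 rad and linear speed of spare6 below 0.03 m/s)) and ((horizontal distance between seated3 and pocket3 below 0.007 m and z of seated3 in the frame of plate between 0.012 and 0.0185 m and angle between seated3's own z axis and vertical below 0.12 rad and linear speed of seated3 below 0.03 m/s) or (horizontal distance between spare1 and pocket3 below 0.007 m and z of spare1 in the frame of plate between 0.012 and 0.0185 m and angle between spare1's own z axis and vertical below 0.12 rad and linear speed of spare1 below 0.03 m/s) or (horizontal distance between spare2 and pocket3 below 0.007 m and z of spare2 in the frame of plate between 0.012 and 0.0185 m and angle between spare2's own z axis and vertical below 0.12 rad and linear speed of spare2 below 0.03 m/s) or (horizontal distance between spare3 and pocket3 below 0.007 m and z of spare3 in the frame of plate between 0.012 and 0.0185 m and angle between spare3's own z axis and vertical below 0.12 rad and linear speed of spare3 below 0.03 m/s) or (horizontal distance between spare4 and pocket3 below 0.007 m and z of spare4 in the frame of plate between 0.012 and 0.0185 m and angle between spare4's own z axis and vertical below 0.12 rad and linear speed of spare4 below 0.03 m/s) or (horizontal distance between spare5 and pocket3 below 0.007 m and z of spare5 in the frame of plate between 0.012 and 0.0185 m and angle between spare5's own z axis and vertical below 0.12 rad and linear speed of spare5 below 0.03 m/s) or (horizontal distance between spare6 and pocket3 below 0.007 m and z of spare6 in the frame of plate between 0.012 and 0.0185 m and angle between spare6's own z axis and vertical below 0.12 rad and linear speed of spare6 below 0.03 m/s)) and ((horizontal distance between seated4 and pocket4 below 0.007 m and z of seated4 in the frame of plate between 0.012 and 0.0185 m and angle between seated4's own z axis and vertical below 0.12 rad and linear speed of seated4 below 0.03 m/s) or (horizontal distance between spare1 and pocket4 below 0.007 m and z of spare1 in the frame of plate between 0.012 and 0.0185 m and angle between spare1's own z axis and vertical below 0.12 rad and linear speed of spare1 below 0.03 m/s) or (horizontal distance between spare2 and pocket4 below 0.007 m and z of spare2 in the frame of plate between 0.012 and 0.0185 m and angle between spare2's own z axis and vertical below 0.12 rad and linear speed of spare2 below 0.03 m/s) or (horizontal distance between spare3 and pocket4 below 0.007 m and z of spare3 in the frame of plate between 0.012 and 0.0185 m and angle between spare3's own z axis and vertical below 0.12 rad and linear speed of spare3 below 0.03 m/s) or (horizontal distance between spare4 and pocket4 below 0.007 m and z of spare4 in the frame of plate between 0.012 and 0.0185 m and angle between spare4's own z axis and vertical below 0.12 rad and linear speed of spare4 below 0.03 m/s) or (horizontal distance between spare5 and pocket4 below 0.007 m and z of spare5 in the frame of plate between 0.012 and 0.0185 m and angle between spare5's own z axis and vertical below 0.12 rad and linear speed of spare5 below 0.03 m/s) or (horizontal distance between spare6 and pocket4 below 0.007 m and z of spare6 in the frame of plate between 0.012 and 0.0185 m and angle between spare6's own z axis and vertical below 0.12 rad and linear speed of spare6 below 0.03 m/s)) and ((horizontal distance between seated5 and pocket5 below 0.007 m and z of seated5 in the frame of plate between 0.012 and 0.0185 m and angle between seated5's own z axis and vertical below 0.12 rad and linear speed of seated5 below 0.03 m/s) or (horizontal distance between spare1 and pocket5 below 0.007 m and z of spare1 in the frame of plate between 0.012 and 0.0185 m and angle between spare1's own z axis and vertical below 0.12 rad and linear speed of spare1 below 0.03 m/s) or (horizontal distance between spare2 and pocket5 below 0.007 m and z of spare2 in the frame of plate between 0.012 and 0.0185 m and angle between spare2's own z axis and vertical below 0.12 rad and linear speed of spare2 below 0.03 m/s) or (horizontal distance between spare3 and pocket5 below 0.007 m and z of spare3 in the frame of plate between 0.012 and 0.0185 m and angle between spare3's own z axis and vertical below 0.12 rad and linear speed of spare3 below 0.03 m/s) or (horizontal distance between spare4 and pocket5 below 0.007 m and z of spare4 in the frame of plate between 0.012 and 0.0185 m and angle between spare4's own z axis and vertical below 0.12 rad and linear speed of spare4 below 0.03 m/s) or (horizontal distance between spare5 and pocket5 below 0.007 m and z of spare5 in the frame of plate between 0.012 and 0.0185 m and angle between spare5's own z axis and vertical below 0.12 rad and linear speed of spare5 below 0.03 m/s) or (horizontal distance between spare6 and pocket5 below 0.007 m and z of spare6 in the frame of plate between 0.012 and 0.0185 m and angle between spare6's own z axis and vertical below 0.12 rad and linear speed of spare6 below 0.03 m/s)) and ((horizontal distance between seated6 and pocket6 below 0.007 m and z of seated6 in the frame of plate between 0.012 and 0.0185 m and angle between seated6's own z axis and vertical below 0.12 rad and linear speed of seated6 below 0.03 m/s) or (horizontal distance between spare1 and pocket6 below 0.007 m and z of spare1 in the frame of plate between 0.012 and 0.0185 m and angle between spare1's own z axis and vertical below 0.12 rad and linear speed of spare1 below 0.03 m/s) or (horizontal distance between spare2 and pocket6 below 0.007 m and z of spare2 in the frame of plate between 0.012 and 0.0185 m and angle between spare2's own z axis and vertical below 0.12 rad and linear speed of spare2 below 0.03 m/s) or (horizontal distance between spare3 and pocket6 below 0.007 m and z of spare3 in the frame of plate between 0.012 and 0.0185 m and angle between spare3's own z axis and vertical below 0.12 rad and linear speed of spare3 below 0.03 m/s) or (horizontal distance between spare4 and pocket6 below 0.007 m and z of spare4 in the frame of plate between 0.012 and 0.0185 m and angle between spare4's own z axis and vertical below 0.12 rad and linear speed of spare4 below 0.03 m/s) or (horizontal distance between spare5 and pocket6 below 0.007 m and z of spare5 in the frame of plate between 0.012 and 0.0185 m and angle between spare5's own z axis and vertical below 0.12 rad and linear speed of spare5 below 0.03 m/s) or (horizontal distance between spare6 and pocket6 below 0.007 m and z of spare6 in the frame of plate between 0.012 and 0.0185 m and angle between spare6's own z axis and vertical below 0.12 rad and linear speed of spare6 below 0.03 m/s)) and value of joint cock below 0.09 rad), for 0.2 s.
3. the cock is open at 40 degrees (value of joint cock between 0.611 and 0.785 rad), for 0.2 s.
At the end, for the whole second after the job is handed in: each of the six pockets holds a dolly at rest, flange down (within 7 mm of its centre, 3.5 mm of its floor, tilted under 7 degrees); every spare not in a pocket is at rest in the tray, lying or standing; the lever rests within 5 degrees of the 40 degree setting (all of step 3 and ((horizontal distance between seated1 and pocket1 below 0.007 m and z of seated1 in the frame of plate between 0.012 and 0.0185 m and angle between seated1's own z axis and vertical below 0.12 rad and linear speed of seated1 below 0.03 m/s) or (horizontal distance between spare1 and pocket1 below 0.007 m and z of spare1 in the frame of plate between 0.012 and 0.0185 m and angle between spare1's own z axis and vertical below 0.12 rad and linear speed of spare1 below 0.03 m/s) or (horizontal distance between spare2 and pocket1 below 0.007 m and z of spare2 in the frame of plate between 0.012 and 0.0185 m and angle between spare2's own z axis and vertical below 0.12 rad and linear speed of spare2 below 0.03 m/s) or (horizontal distance between spare3 and pocket1 below 0.007 m and z of spare3 in the frame of plate between 0.012 and 0.0185 m and angle between spare3's own z axis and vertical below 0.12 rad and linear speed of spare3 below 0.03 m/s) or (horizontal distance between spare4 and pocket1 below 0.007 m and z of spare4 in the frame of plate between 0.012 and 0.0185 m and angle between spare4's own z axis and vertical below 0.12 rad and linear speed of spare4 below 0.03 m/s) or (horizontal distance between spare5 and pocket1 below 0.007 m and z of spare5 in the frame of plate between 0.012 and 0.0185 m and angle between spare5's own z axis and vertical below 0.12 rad and linear speed of spare5 below 0.03 m/s) or (horizontal distance between spare6 and pocket1 below 0.007 m and z of spare6 in the frame of plate between 0.012 and 0.0185 m and angle between spare6's own z axis and vertical below 0.12 rad and linear speed of spare6 below 0.03 m/s)) and ((horizontal distance between seated2 and pocket2 below 0.007 m and z of seated2 in the frame of plate between 0.012 and 0.0185 m and angle between seated2's own z axis and vertical below 0.12 rad and linear speed of seated2 below 0.03 m/s) or (horizontal distance between spare1 and pocket2 below 0.007 m and z of spare1 in the frame of plate between 0.012 and 0.0185 m and angle between spare1's own z axis and vertical below 0.12 rad and linear speed of spare1 below 0.03 m/s) or (horizontal distance between spare2 and pocket2 below 0.007 m and z of spare2 in the frame of plate between 0.012 and 0.0185 m and angle between spare2's own z axis and vertical below 0.12 rad and linear speed of spare2 below 0.03 m/s) or (horizontal distance between spare3 and pocket2 below 0.007 m and z of spare3 in the frame of plate between 0.012 and 0.0185 m and angle between spare3's own z axis and vertical below 0.12 rad and linear speed of spare3 below 0.03 m/s) or (horizontal distance between spare4 and pocket2 below 0.007 m and z of spare4 in the frame of plate between 0.012 and 0.0185 m and angle between spare4's own z axis and vertical below 0.12 rad and linear speed of spare4 below 0.03 m/s) or (horizontal distance between spare5 and pocket2 below 0.007 m and z of spare5 in the frame of plate between 0.012 and 0.0185 m and angle between spare5's own z axis and vertical below 0.12 rad and linear speed of spare5 below 0.03 m/s) or (horizontal distance between spare6 and pocket2 below 0.007 m and z of spare6 in the frame of plate between 0.012 and 0.0185 m and angle between spare6's own z axis and vertical below 0.12 rad and linear speed of spare6 below 0.03 m/s)) and ((horizontal distance between seated3 and pocket3 below 0.007 m and z of seated3 in the frame of plate between 0.012 and 0.0185 m and angle between seated3's own z axis and vertical below 0.12 rad and linear speed of seated3 below 0.03 m/s) or (horizontal distance between spare1 and pocket3 below 0.007 m and z of spare1 in the frame of plate between 0.012 and 0.0185 m and angle between spare1's own z axis and vertical below 0.12 rad and linear speed of spare1 below 0.03 m/s) or (horizontal distance between spare2 and pocket3 below 0.007 m and z of spare2 in the frame of plate between 0.012 and 0.0185 m and angle between spare2's own z axis and vertical below 0.12 rad and linear speed of spare2 below 0.03 m/s) or (horizontal distance between spare3 and pocket3 below 0.007 m and z of spare3 in the frame of plate between 0.012 and 0.0185 m and angle between spare3's own z axis and vertical below 0.12 rad and linear speed of spare3 below 0.03 m/s) or (horizontal distance between spare4 and pocket3 below 0.007 m and z of spare4 in the frame of plate between 0.012 and 0.0185 m and angle between spare4's own z axis and vertical below 0.12 rad and linear speed of spare4 below 0.03 m/s) or (horizontal distance between spare5 and pocket3 below 0.007 m and z of spare5 in the frame of plate between 0.012 and 0.0185 m and angle between spare5's own z axis and vertical below 0.12 rad and linear speed of spare5 below 0.03 m/s) or (horizontal distance between spare6 and pocket3 below 0.007 m and z of spare6 in the frame of plate between 0.012 and 0.0185 m and angle between spare6's own z axis and vertical below 0.12 rad and linear speed of spare6 below 0.03 m/s)) and ((horizontal distance between seated4 and pocket4 below 0.007 m and z of seated4 in the frame of plate between 0.012 and 0.0185 m and angle between seated4's own z axis and vertical below 0.12 rad and linear speed of seated4 below 0.03 m/s) or (horizontal distance between spare1 and pocket4 below 0.007 m and z of spare1 in the frame of plate between 0.012 and 0.0185 m and angle between spare1's own z axis and vertical below 0.12 rad and linear speed of spare1 below 0.03 m/s) or (horizontal distance between spare2 and pocket4 below 0.007 m and z of spare2 in the frame of plate between 0.012 and 0.0185 m and angle between spare2's own z axis and vertical below 0.12 rad and linear speed of spare2 below 0.03 m/s) or (horizontal distance between spare3 and pocket4 below 0.007 m and z of spare3 in the frame of plate between 0.012 and 0.0185 m and angle between spare3's own z axis and vertical below 0.12 rad and linear speed of spare3 below 0.03 m/s) or (horizontal distance between spare4 and pocket4 below 0.007 m and z of spare4 in the frame of plate between 0.012 and 0.0185 m and angle between spare4's own z axis and vertical below 0.12 rad and linear speed of spare4 below 0.03 m/s) or (horizontal distance between spare5 and pocket4 below 0.007 m and z of spare5 in the frame of plate between 0.012 and 0.0185 m and angle between spare5's own z axis and vertical below 0.12 rad and linear speed of spare5 below 0.03 m/s) or (horizontal distance between spare6 and pocket4 below 0.007 m and z of spare6 in the frame of plate between 0.012 and 0.0185 m and angle between spare6's own z axis and vertical below 0.12 rad and linear speed of spare6 below 0.03 m/s)) and ((horizontal distance between seated5 and pocket5 below 0.007 m and z of seated5 in the frame of plate between 0.012 and 0.0185 m and angle between seated5's own z axis and vertical below 0.12 rad and linear speed of seated5 below 0.03 m/s) or (horizontal distance between spare1 and pocket5 below 0.007 m and z of spare1 in the frame of plate between 0.012 and 0.0185 m and angle between spare1's own z axis and vertical below 0.12 rad and linear speed of spare1 below 0.03 m/s) or (horizontal distance between spare2 and pocket5 below 0.007 m and z of spare2 in the frame of plate between 0.012 and 0.0185 m and angle between spare2's own z axis and vertical below 0.12 rad and linear speed of spare2 below 0.03 m/s) or (horizontal distance between spare3 and pocket5 below 0.007 m and z of spare3 in the frame of plate between 0.012 and 0.0185 m and angle between spare3's own z axis and vertical below 0.12 rad and linear speed of spare3 below 0.03 m/s) or (horizontal distance between spare4 and pocket5 below 0.007 m and z of spare4 in the frame of plate between 0.012 and 0.0185 m and angle between spare4's own z axis and vertical below 0.12 rad and linear speed of spare4 below 0.03 m/s) or (horizontal distance between spare5 and pocket5 below 0.007 m and z of spare5 in the frame of plate between 0.012 and 0.0185 m and angle between spare5's own z axis and vertical below 0.12 rad and linear speed of spare5 below 0.03 m/s) or (horizontal distance between spare6 and pocket5 below 0.007 m and z of spare6 in the frame of plate between 0.012 and 0.0185 m and angle between spare6's own z axis and vertical below 0.12 rad and linear speed of spare6 below 0.03 m/s)) and ((horizontal distance between seated6 and pocket6 below 0.007 m and z of seated6 in the frame of plate between 0.012 and 0.0185 m and angle between seated6's own z axis and vertical below 0.12 rad and linear speed of seated6 below 0.03 m/s) or (horizontal distance between spare1 and pocket6 below 0.007 m and z of spare1 in the frame of plate between 0.012 and 0.0185 m and angle between spare1's own z axis and vertical below 0.12 rad and linear speed of spare1 below 0.03 m/s) or (horizontal distance between spare2 and pocket6 below 0.007 m and z of spare2 in the frame of plate between 0.012 and 0.0185 m and angle between spare2's own z axis and vertical below 0.12 rad and linear speed of spare2 below 0.03 m/s) or (horizontal distance between spare3 and pocket6 below 0.007 m and z of spare3 in the frame of plate between 0.012 and 0.0185 m and angle between spare3's own z axis and vertical below 0.12 rad and linear speed of spare3 below 0.03 m/s) or (horizontal distance between spare4 and pocket6 below 0.007 m and z of spare4 in the frame of plate between 0.012 and 0.0185 m and angle between spare4's own z axis and vertical below 0.12 rad and linear speed of spare4 below 0.03 m/s) or (horizontal distance between spare5 and pocket6 below 0.007 m and z of spare5 in the frame of plate between 0.012 and 0.0185 m and angle between spare5's own z axis and vertical below 0.12 rad and linear speed of spare5 below 0.03 m/s) or (horizontal distance between spare6 and pocket6 below 0.007 m and z of spare6 in the frame of plate between 0.012 and 0.0185 m and angle between spare6's own z axis and vertical below 0.12 rad and linear speed of spare6 below 0.03 m/s)) and ((x of spare1 in the frame of tray between -0.058 and 0.058 m and y of spare1 in the frame of tray between -0.088 and 0.088 m and z of spare1 in the frame of tray below 0.045 m and linear speed of spare1 below 0.03 m/s) or horizontal distance between spare1 and pocket1 below 0.007 m or horizontal distance between spare1 and pocket2 below 0.007 m or horizontal distance between spare1 and pocket3 below 0.007 m or horizontal distance between spare1 and pocket4 below 0.007 m or horizontal distance between spare1 and pocket5 below 0.007 m or horizontal distance between spare1 and pocket6 below 0.007 m) and ((x of spare2 in the frame of tray between -0.058 and 0.058 m and y of spare2 in the frame of tray between -0.088 and 0.088 m and z of spare2 in the frame of tray below 0.045 m and linear speed of spare2 below 0.03 m/s) or horizontal distance between spare2 and pocket1 below 0.007 m or horizontal distance between spare2 and pocket2 below 0.007 m or horizontal distance between spare2 and pocket3 below 0.007 m or horizontal distance between spare2 and pocket4 below 0.007 m or horizontal distance between spare2 and pocket5 below 0.007 m or horizontal distance between spare2 and pocket6 below 0.007 m) and ((x of spare3 in the frame of tray between -0.058 and 0.058 m and y of spare3 in the frame of tray between -0.088 and 0.088 m and z of spare3 in the frame of tray below 0.045 m and linear speed of spare3 below 0.03 m/s) or horizontal distance between spare3 and pocket1 below 0.007 m or horizontal distance between spare3 and pocket2 below 0.007 m or horizontal distance between spare3 and pocket3 below 0.007 m or horizontal distance between spare3 and pocket4 below 0.007 m or horizontal distance between spare3 and pocket5 below 0.007 m or horizontal distance between spare3 and pocket6 below 0.007 m) and ((x of spare4 in the frame of tray between -0.058 and 0.058 m and y of spare4 in the frame of tray between -0.088 and 0.088 m and z of spare4 in the frame of tray below 0.045 m and linear speed of spare4 below 0.03 m/s) or horizontal distance between spare4 and pocket1 below 0.007 m or horizontal distance between spare4 and pocket2 below 0.007 m or horizontal distance between spare4 and pocket3 below 0.007 m or horizontal distance between spare4 and pocket4 below 0.007 m or horizontal distance between spare4 and pocket5 below 0.007 m or horizontal distance between spare4 and pocket6 below 0.007 m) and ((x of spare5 in the frame of tray between -0.058 and 0.058 m and y of spare5 in the frame of tray between -0.088 and 0.088 m and z of spare5 in the frame of tray below 0.045 m and linear speed of spare5 below 0.03 m/s) or horizontal distance between spare5 and pocket1 below 0.007 m or horizontal distance between spare5 and pocket2 below 0.007 m or horizontal distance between spare5 and pocket3 below 0.007 m or horizontal distance between spare5 and pocket4 below 0.007 m or horizontal distance between spare5 and pocket5 below 0.007 m or horizontal distance between spare5 and pocket6 below 0.007 m) and ((x of spare6 in the frame of tray between -0.058 and 0.058 m and y of spare6 in the frame of tray between -0.088 and 0.088 m and z of spare6 in the frame of tray below 0.045 m and linear speed of spare6 below 0.03 m/s) or horizontal distance between spare6 and pocket1 below 0.007 m or horizontal distance between spare6 and pocket2 below 0.007 m or horizontal distance between spare6 and pocket3 below 0.007 m or horizontal distance between spare6 and pocket4 below 0.007 m or horizontal distance between spare6 and pocket5 below 0.007 m or horizontal distance between spare6 and pocket6 below 0.007 m) and velocity of joint cock between -0.05 and 0.05 rad/s); the robot touches nothing.
It fails at once if a dolly already seated at the start is taken out or shoved away (distance of any of seated1, seated2, seated3, seated4, seated5, seated6 from where it was at the start of the episode above 0.025 m).
It fails at once if the vial or the concrete core is pushed away or knocked over (distance of any of vial, core from where it was at the start of the episode above 0.03 m or angle between any of vial, core's own z axis and vertical above 0.4 rad).
Of seated1, seated2, seated3, seated4, seated5, seated6 only 1 to 3 are there at a start; the rules pass over those that are not, and their reading is None.
At some moment in a run one of spare1, spare2, spare3, spare4, spare5, spare6 may be knocked a few centimetres aside while the robot is not near it.
Once in a run the grip may slacken for a moment while it holds something.
It also fails if it takes over 200 s, if anything falls off the work surface, if the arm or the gripper's body presses on something with over 40 N, if the wrist force passes 120 N, or if a joint passes its speed limit or range.

### The arm

A 7-joint arm with a two-finger parallel gripper is mounted at the origin on the work surface. World frame = base frame: x ahead of the robot, y to its left, z up, the work surface at z = 0. Lengths are in m, angles in rad, forces in N, time in s.
With the tool pointing down it reaches from about 0.35 to 0.9 m from the base axis. Payload 19.9 kg.
Tool frame: the origin (TCP) lies at the very end of the fingers, on their centre line; the grasp point (between the pads) lies 19 mm behind it (ctrl.grasp_offset is the distance from the TCP to the grasp point, in m); z points along the fingers, y is the line along which they close (so a half turn about z gives the same grasp; the last joint's range is limited). The gripper opens to 85 mm and grips with 20 to 120 N. Pads are 22 mm wide; open, the fingers measure 114 mm over their backs; the gripper's body (76 mm by 85 mm) begins 54 mm behind the grasp point. The pads swing forward as they close: fully open they stand 13 mm farther back than shut.
Start: joints at [-1.282, 0.417, -0.01, 1.614, 0.005, 1.111, -0.053], TCP at [0.203, 0.591, 0.231] pointing down, gripper open.
Joint ranges: [-2.81, 2.81], [-0.39, 2.02], [-1.27, 1.25], [0.06, 2.57], [-1.19, 4.33], [0.19, 2], [-2.82, 2.82]. Speed limits (rad/s): [1.89, 1.89, 2.39, 2.39, 3.01, 3.01, 3.01].

### API

Orientations are given as [roll, pitch, yaw] about the fixed x, y, z axes, in that order (R = Rz(yaw) Ry(pitch) Rx(roll)).
In Python, from workcell import ctrl gives the robot as it stands. The module is installed in compiled form; this text tells all that it offers.
- The arm moves only by the tool step_arm, never from a script. Its argument "increments" is text: rows parted by semicolons, each of 4 numbers parted by spaces: the shift along the world's x, y, z in units of 6 cm (1.0 is 6 cm), then the turn about the world's z in units of pi rad (1.0 is pi rad). In form: x y z spin; .... A call has 1 to 10 rows; each row shifts and turns the commanded pose from where the row before left it; what a row does not reach is not made up. A row lasts 1/8 s, in which the tool goes at most 62.5 mm and 10.7 degrees, less where a joint would pass 70% of its speed; a pose out of reach is approached as far as the arm can. A call with a number of a shift or a turn outside -1 to 1 is refused whole. A call with a gripper value outside its range is refused whole. "fingers" is the closure, from -1 (fully open) to 1 (shut), set as the call begins (left out, the last holds). The fingers move at their own pace and stop on an object; "newtons" is the grip in N (left out, the last holds). Time passes only in rows, so rows that do not move let the fingers close. It gives the time, the measured TCP pose, the force, the opening and the grip force at its end, in the units of the state.
- ctrl.get_state(): the state, without advancing time (a new reading comes with each control period).
- ctrl.read_camera(name): name is "side" or "top" or "wrist"; returns the picture (480x640x3 uint8, red, green, blue); there is no depth.
- ctrl.camera_params(name): a dict with "vertical_fov" (degrees; the focal length in pixels is half the picture's height over the tangent of half this angle, whatever the lens; pixels are square), "cx", "cy" (the principal point, pixels), "origin" and "attitude" of the camera in the world; the wrist camera has in their place "tool_from_camera" (4x4, takes a point from camera to tool coordinates, whose origin is the TCP and whose axes are the flange's). Camera axes: x right, y down, z forward; pixel columns grow to the right and rows downward; lengths in m; the calibration is good to about 2 mm. A picture is of the moment at which its call begins: read the wrist's pose just before it. camera_params takes no time and is no camera call.
- ctrl.close_job(): hands the job in; it is judged then, once.
The state is a dict: "time": time; "joints": joint angles; "qd": joint speeds; "effort": joint torques, N m; "eef_pos": TCP position; "tool_rot": TCP orientation; "wrist_force": force on the tool from outside, world axes, zero at the start; "ft_torque": the same for the moment, N m; "finger_gap": finger opening in m; "grasp_force": force on a finger pad.
Only numpy, scipy, OpenCV 4.12 (cv2) and the standard library are available. Lean on these libraries where they do the work, as an engineer would, in place of code of your own. Each camera call takes 0.05 s, during which the arm holds its last target. There are 200 camera calls.

## Working session

There is one attempt and no reset: what is moved stays moved. The work goes in short steps, Python scripts to look and compute and a tool call to move; the robot and the scene stay as the last step left them, time stands still between calls to the robot, and variables do not carry over. Pictures are saved under pics/ and viewed, at most 14 in all, crops included, and the job is handed in when it is done.

Besides the shell and the picture viewer there is one more tool, called after "Call:" as name(argument=value, ...) on one line, values as JSON. step_arm: Moves the arm, as the interface text tells. Its arguments: {"type":"object","properties":{"increments":{"type":"string"},"fingers":{"type":"number"},"newtons":{"type":"number"}},"required":["increments"]}

```bash
mkdir -p pics
cat > h.py <<'E'
import numpy as np,cv2
from workcell import ctrl
from scipy.spatial.transform import Rotation as R
def K(p):
    f=240/np.tan(np.radians(p['vertical_fov'])/2); return f,p['cx'],p['cy']
def shot(n,path=None):
    s=ctrl.get_state(); im=ctrl.read_camera(n)
    p=ctrl.camera_params(n)
    if n=='wrist':
        T=np.array(p['tool_from_camera']); Rt=R.from_euler('xyz',s['tool_rot']).as_matrix()
        o=Rt@T[:3,3]+np.array(s['eef_pos']); A=Rt@T[:3,:3]
    else:
        o=np.array(p['origin']); A=np.array(p['attitude'])
        if A.shape!=(3,3): A=R.from_euler('xyz',A).as_matrix()
    if path: cv2.imwrite(path,cv2.cvtColor(im,cv2.COLOR_RGB2BGR))
    return im,(K(p),o,A)
def ray(c,u,v):
    (f,cx,cy),o,A=c; d=A@np.array([(u-cx)/f,(v-cy)/f,1]); return o,d
def onz(c,u,v,z):
    o,d=ray(c,u,v); return o+d*(z-o[2])/d[2]
def proj(c,P):
    (f,cx,cy),o,A=c; q=A.T@(np.array(P)-o); return np.array([cx+f*q[0]/q[2],cy+f*q[1]/q[2]])
def tri(c1,p1,c2,p2):
    M=[];b=[]
    for c,p in((c1,p1),(c2,p2)):
        o,d=ray(c,*p); d=d/np.linalg.norm(d); P=np.eye(3)-np.outer(d,d); M.append(P);b.append(P@o)
    return np.linalg.lstsq(np.vstack(M),np.hstack(b),rcond=None)[0]
E
python3 - <<'E'
from h import *
for n in('side','top','wrist'):
    im,c=shot(n,f'pics/{n}0.png'); print(n,c)
print(ctrl.get_state())
print(ctrl.camera_params('top'),ctrl.camera_params('side'))
E
```

```text
side ((np.float64(438.91880579125143), 318.4292947488741, 244.13870300569528), array([ 0.35887679, -0.58578796,  0.61568555]), array([[ 0.9794726 , -0.13327499,  0.1512323 ],
       [-0.20143642, -0.67518679,  0.70960987],
       [ 0.0075368 , -0.72550712, -0.68817339]]))
top ((np.float64(561.3155803260005), 330.93681262764545, 240.87947929583444), array([ 0.33838807, -0.00866239,  1.24326981]), array([[-0.01279643, -0.99255577,  0.12111685],
       [-0.99970056,  0.01522605,  0.01915598],
       [-0.02085751, -0.12083545, -0.9924534 ]]))
wrist ((np.float64(331.8147226433244), 316.57373139167015, 233.30855538110208), array([0.13215519, 0.61624637, 0.37404329]), array([[ 0.32528252,  0.90426275,  0.27658664],
       [ 0.94561604, -0.3106668 , -0.0964181 ],
       [-0.00126101,  0.29290789, -0.95613983]]))
{'time': 0.15, 'joints': array([-1.28146491,  0.41781554, -0.01029475,  1.61401546,  0.00470412,
        1.11066769, -0.0530384 ]), 'qd': array([-0.00036995, -0.00177818,  0.00122128, -0.0017793 ,  0.00127229,
        0.00148175,  0.00055144]), 'effort': array([-1.09409970e-05, -8.64740896e+01,  6.78895880e-01, -4.35049832e+01,
        1.92529574e-02,  5.73557089e-03, -2.98135554e-06]), 'eef_pos': array([0.20294938, 0.59087   , 0.23082591]), 'tool_rot': array([-3.14071374e+00,  8.25417181e-05,  2.81072474e+00]), 'wrist_force': array([-0.07946469, -0.27204144, -0.71830669]), 'ft_torque': array([-0.00164708, -0.02338118, -0.0330959 ]), 'grasp_force': 0.0, 'finger_gap': 0.08556210931970704}
{'vertical_fov': 46.299903600739896, 'cx': 330.93681262764545, 'cy': 240.87947929583444, 'origin': array([ 0.33838807, -0.00866239,  1.24326981]), 'attitude': array([-3.02043471,  0.02085902, -1.58359589])} {'vertical_fov': 57.33951560520624, 'cx': 318.4292947488741, 'cy': 244.13870300569528, 'origin': array([ 0.35887679, -0.58578796,  0.61568555]), 'attitude': array([-2.32979174, -0.00753687, -0.20283002])}
```

View pics/top0.png

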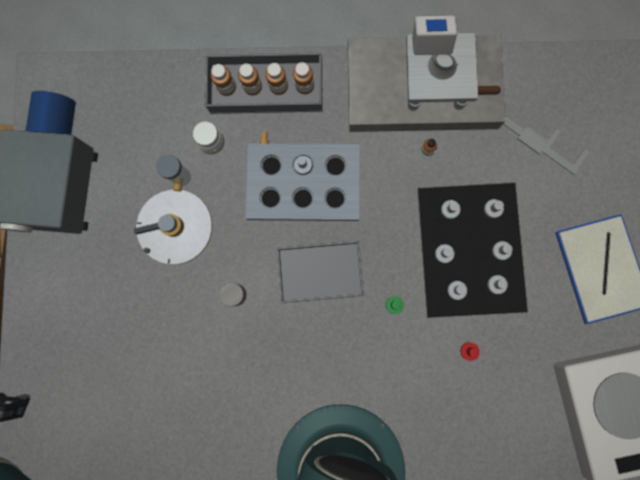

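View pics/side0.png

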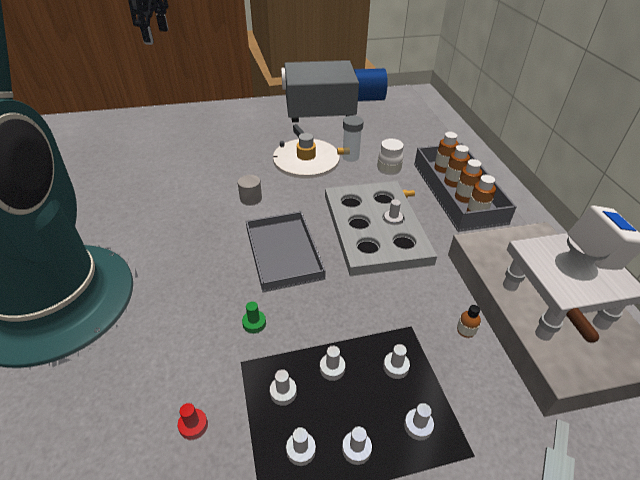

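Top view: plate at (303,182), with one seated dolly at (303,163) and five empty pockets. The six spares are at (451,209), (495,208), (445,253), (503,250), (457,290) and (498,284). The look-alikes are green (395,305), red (470,351) and the core (232,294). The dial is at (173,227), its lever tip points left at (137,229), and the stud is near (147,250). I chose the grey dollies on the mat.

```bash
cat > meas.py <<'E'
from h import *
im,ct=shot('top'); g=cv2.cvtColor(im,cv2.COLOR_RGB2GRAY); sd,cs=shot('side')
print('dial',onz(ct,173,227,.012),'plate',onz(ct,303,182,.025),'tray c',onz(ct,321,272,.02),'core',onz(ct,232,294,.05),'vial',onz(ct,430,146,.05))
print('stud',onz(ct,147,250,.02),'tip',onz(ct,137,229,.064))
# stem tops: triangulate top & side, flange centroid on mat
top=[(451,209),(495,208),(445,253),(503,250),(457,290),(498,284)]
gs=cv2.cvtColor(sd,cv2.COLOR_RGB2GRAY)
def blobs(g,box,th):
    x0,y0,x1,y1=box; m=(g[y0:y1,x0:x1]>th).astype(np.uint8); n,l,s,c=cv2.connectedComponentsWithStats(m)
    return [(c[i]+[x0,y0],s[i]) for i in range(1,n) if 60<s[i][4]<3000]
bt=blobs(g,(426,190,518,305),110); bs=blobs(gs,(250,335,450,475),110)
print(len(bt),len(bs))
for c,s in bt:
    w=onz(ct,*c,.015); print(c.round(1),s,w.round(4))
for c,s in bs: print('side',c.round(1),s,onz(cs,*c,.025).round(4))
E
python3 meas.py
```

```text
dial [0.52523221 0.36695903 0.012     ] plate [0.61953377 0.07512576 0.025     ] tray c [0.41960677 0.03750807 0.02      ] core [0.37351175 0.22612674 0.05      ] vial [ 0.68893071 -0.20415369  0.05      ]
stud [0.47362722 0.42114224 0.02      ] tip [0.51424734 0.42843445 0.064     ]
6 11
[493.9 207.7] [ 59   9  19  18 221] [ 0.5566 -0.3457  0.015 ]
[450.6 208.5] [ 16  10  18  18 226] [ 0.5563 -0.2504  0.015 ]
[502.3 250.1] [ 67  52  19  18 226] [ 0.4623 -0.3595  0.015 ]
[444.6 253. ] [ 10  55  18  18 242] [ 0.4576 -0.2334  0.015 ]
[497.5 284.2] [ 63  86  18  18 234] [ 0.3881 -0.3454  0.015 ]
[457.3 289.8] [ 22  91  19  19 251] [ 0.3772 -0.2579  0.015 ]
side [289.3 342.8] [   0    0  117   25 1492] [ 0.3978 -0.1897  0.025 ]
side [438.1 357.8] [ 166    0   34   69 1192] [ 0.6183 -0.2615  0.025 ]
side [399.8 349.5] [144   9  13  12 123] [ 0.5653 -0.2357  0.025 ]
side [332.2 362.1] [ 70  11  25  30 406] [ 0.4567 -0.2367  0.025 ]
side [396.  365.1] [134  17  26  23 287] [ 0.5505 -0.2607  0.025 ]
side [282.4 386.3] [ 20  35  26  31 461] [ 0.3766 -0.2613  0.025 ]
side [420.  420.3] [155  68  29  34 545] [ 0.5549 -0.3489  0.025 ]
side [357.1 444.2] [ 93  91  29  35 612] [ 0.4615 -0.363   0.025 ]
side [300.4 445.2] [ 36  92  30  35 619] [ 0.3877 -0.3494  0.025 ]
side [251.5 460.1] [  0 100   6  40 128] [ 0.3229 -0.3554  0.025 ]
side [436.3 470.7] [163 129  37  11 223] [ 0.5512 -0.4149  0.025 ]
```

View pics/wrist0.png

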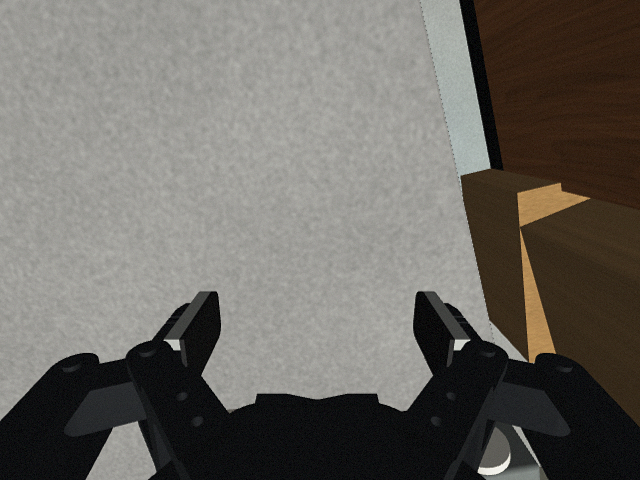

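Call:
step_arm(increments="0.67 -0.335 -0.06 -0.0493;0.67 -0.335 -0.06 -0.0493;0.67 -0.335 -0.06 -0.0493;0.67 -0.335 -0.06 -0.0493;0.67 -0.335 -0.06 -0.0493;0.67 -0.335 -0.06 -0.0493;0.67 -0.335 -0.06 -0.0493;0.67 -0.335 -0.06 -0.0493;0 0 0 0;0 0 0 0", fingers=-1, newtons=40)

```text
time: 1.5
eef_pos: [0.5242, 0.4306, 0.2022]
tool_rot: [-3.141, 0.0, 1.573]
wrist_force: [-0.2, 0.2, -0.2]
finger_gap: 0.0853
grasp_force: 0.0
```

Run:
```python
from h import *
s=ctrl.get_state(); print(s['time'],s['eef_pos'],np.degrees(s['tool_rot']),s['joints'].round(2))
im,c=shot('wrist','pics/w1.png')
P=s['eef_pos']; print('tcp px',proj(c,P),'grasp',proj(c,P+[0,0,.019]))
for n,q in(('axis',(.525,.367,.07)),('tip',(.514,.43,.064)),('stud',(.474,.421,.02))):print(n,proj(c,q))
```

```text
1.5 [0.52416017 0.43058515 0.20216723] [-1.79960348e+02  6.59516075e-03  9.01166489e+01] [-0.96  0.56  0.33  1.5  -0.19  1.11 -0.59]
tcp px [317.04213102 296.6438239 ] grasp [317.08035764 317.89377411]
axis [317.70200877 290.54960903]
tip [305.34045884 222.45461194]
stud [267.36343112 219.60987373]
```

View pics/w1.png

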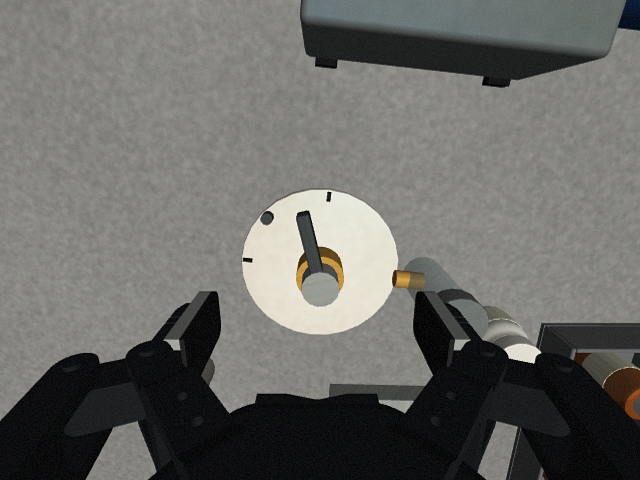

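The wrist view shows the dial at about (321,261), ticks at (329,196) open and (247,260) shut, the stud at (267,218), and the lever tip at (304,214) with its hub cap at (320,288).

Run:
```python
from h import *
im,c=shot('wrist'); hsv=cv2.cvtColor(im,cv2.COLOR_RGB2HSV)
m=((hsv[...,2]>185)&(hsv[...,1]<45)).astype(np.uint8); m[:180]=0;m[340:]=0;m[:,:235]=0;m[:,405:]=0
n,l,s,ce=cv2.connectedComponentsWithStats(m); i=1+np.argmax(s[1:,4]); print(s[i])
cn=max(cv2.findContours((l==i).astype(np.uint8),0,2)[0],key=cv2.contourArea); h=cv2.convexHull(cn)
P=np.array([onz(c,*p[0],.012)[:2] for p in h]); 
A=np.c_[2*P,np.ones(len(P))]; q=np.linalg.lstsq(A,(P**2).sum(1),rcond=None)[0]; o=q[:2]; print('dial',o,'r',np.sqrt(q[2]+o@o))
def ang(p,z): w=onz(c,*p,z)[:2]-o; return np.degrees(np.arctan2(w[1],w[0])),np.hypot(*w)
print('open tick',ang((329,196),.012),'shut',ang((247,260),.012),'stud',ang((267,218),.02))
g=cv2.cvtColor(im,cv2.COLOR_RGB2GRAY)
mm=(g<95).astype(np.uint8); mm[:205]=0; mm[272:]=0; mm[:,:285]=0; mm[:,335:]=0
n,l,s,ce=cv2.connectedComponentsWithStats(mm); i=1+np.argmax(s[1:,4]); print(s[i],ce[i])
ys,xs=np.where(l==i); print('rows',[(y,xs[ys==y].min(),xs[ys==y].max()) for y in (212,215,220,230,240,250,260)if (ys==y).any()])
for p in((304,213),(310,245)): print('lever',ang(p,.064),onz(c,*p,.064))
```

```text
[  242   190   156   145 14467]
dial [0.52706822 0.36631911] r 0.08423518092467942
open tick (np.float64(83.43208112456757), np.float64(0.07851624021216187)) shut (np.float64(174.17651753619805), np.float64(0.07891576049867956)) stud (np.float64(133.42447900924782), np.float64(0.07823936409348516))
[ 297  211   38   61 1154] [312.1507799  246.10051993]
rows [(212, np.int64(302), np.int64(309)), (215, np.int64(297), np.int64(310)), (220, np.int64(297), np.int64(311)), (230, np.int64(299), np.int64(313)), (240, np.int64(302), np.int64(316)), (250, np.int64(305), np.int64(331)), (260, np.int64(300), np.int64(334))]
lever (np.float64(101.33899723094041), np.float64(0.07413575486296953)) [0.51249213 0.43900781 0.064     ]
lever (np.float64(102.32825781184833), np.float64(0.04423926275451689)) [0.5176226  0.40953823 0.064     ]
```

Call:
step_arm(increments="-0.07 -0.09 0 0.0316;-0.065 -0.083 -0.25 0.0316;0 0 -0.5 0;0 0 -0.5 0;0 0 -0.5 0;0 0 -0.5 0;0 0 -0.5 0;0 0 0 0")

```text
time: 2.6
eef_pos: [0.5148, 0.4198, 0.0358]
tool_rot: [-3.138, 0.001, 1.772]
wrist_force: [-0.1, 0.7, 0.4]
finger_gap: 0.0852
grasp_force: 0.0
```

Call:
step_arm(increments="0 0 0 0;0 0 0 0;0 0 0 0;0 0 0 0;0 0 0 0", fingers=1, newtons=30)

```text
time: 3.22
eef_pos: [0.5165, 0.4201, 0.0379]
tool_rot: [-3.142, -0.0, 1.77]
wrist_force: [-3.1, -0.5, 5.2]
finger_gap: 0.0113
grasp_force: 34.4
```

Run:
```python
from h import *
s=ctrl.get_state();p=s['eef_pos'];o=np.array([.5271,.3663]);w=p[:2]-o;print(p,np.hypot(*w),np.degrees(np.arctan2(w[1],w[0])),np.degrees(s['tool_rot'][2]),s['finger_gap'],s['wrist_force'])
a0=np.arctan2(w[1],w[0]);r=np.hypot(*w)
for k in range(8):
    d=np.radians(9.2); a=a0+k*d
    print(np.round(r*np.array([np.cos(a+d)-np.cos(a),np.sin(a+d)-np.sin(a)])/.06,3))
```

```text
[0.51648102 0.42006542 0.03787764] 0.054804044027978706 101.17244906081166 101.42415673455332 0.011302924813966731 [-3.06340362 -0.54801479  5.18749367]
[-0.141 -0.04 ]
[-0.133 -0.062]
[-0.121 -0.082]
[-0.106 -0.101]
[-0.089 -0.116]
[-0.069 -0.129]
[-0.048 -0.139]
[-0.025 -0.144]
```

Call:
step_arm(increments="-0.141 -0.04 0 0.0511;-0.133 -0.062 0 0.0511;-0.121 -0.082 0 0.0511;-0.106 -0.101 0 0.0511;-0.089 -0.116 0 0.0511;-0.069 -0.129 0 0.0511;-0.048 -0.139 0 0.0511;-0.025 -0.144 0 0.0511;0 0 0 0;0 0 0 0")

```text
time: 4.47
eef_pos: [0.472, 0.3715, 0.0379]
tool_rot: [3.141, -0.001, 3.054]
wrist_force: [-6.3, 0.6, 8.3]
finger_gap: 0.0114
grasp_force: 38.7
```

Call:
step_arm(increments="0 -0.05 0 0.01;0 0 0 0;0 0 0 0")

```text
time: 4.85
eef_pos: [0.4721, 0.371, 0.0381]
tool_rot: [3.138, 0.0, 3.087]
wrist_force: [-4.1, 14.8, -0.9]
finger_gap: 0.0114
grasp_force: 50.1
```

Call:
step_arm(increments="0 0 0 0;0 0 0 0;0 0 0 0;0 0 0.5 0;0 0 1 0;0 0 1 0", fingers=-1)

```text
time: 5.6
eef_pos: [0.4724, 0.3677, 0.189]
tool_rot: [-3.141, -0.0, 3.086]
wrist_force: [1.3, 1.6, -0.3]
finger_gap: 0.0854
grasp_force: 0.0
```

Run:
```python
from h import *
print(ctrl.get_state()['eef_pos']); im,c=shot('wrist','pics/w2.png')
```

```text
[0.47236537 0.36769756 0.1890361 ]
```

View pics/w2.png

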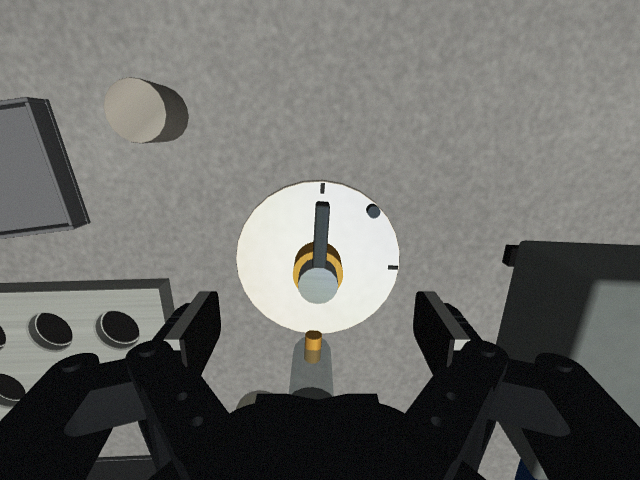

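The lever (tip (322,205)) now lines up with the shut tick (322,188), so the cock is shut. Next is the plate.

Call:
step_arm(increments="0.273 -0.718 0.075 -0.0538;0.273 -0.718 0.075 -0.0538;0.273 -0.718 0.075 -0.0538;0.273 -0.718 0.075 -0.0538;0.273 -0.718 0.075 -0.0538;0.273 -0.718 0.075 -0.0538;0.273 -0.718 0.075 -0.0538;0.273 -0.718 0.075 -0.0538;0.273 -0.718 0.075 -0.0538;0 0 0 0")

```text
time: 6.9
eef_pos: [0.6205, -0.0238, 0.2281]
tool_rot: [3.141, 0.002, 1.557]
wrist_force: [-0.9, -0.8, -0.3]
finger_gap: 0.085
grasp_force: 0.0
```

Call:
step_arm(increments="0 0 0 0;0 0 0 0")

```text
time: 7.15
eef_pos: [0.6197, -0.0184, 0.2278]
tool_rot: [-3.141, -0.0, 1.567]
wrist_force: [0.1, -0.6, 0.6]
finger_gap: 0.0851
grasp_force: 0.0
```

Run:
```python
from h import *
s=ctrl.get_state();print(s['eef_pos'],np.degrees(s['tool_rot'])); im,c=shot('wrist','pics/w3.png')
```

```text
[ 0.61974621 -0.01842605  0.22781693] [-1.79976837e+02 -2.60827484e-02  8.97790968e+01]
```

View pics/w3.png

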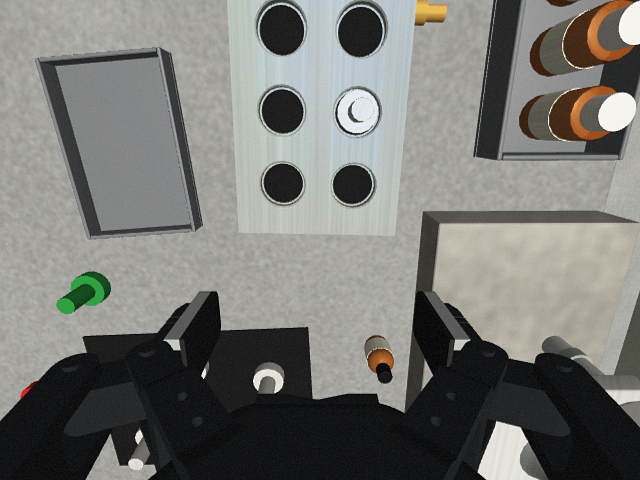

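Wrist view: empty pockets at (281,28), (361,28), (283,110), (283,184) and (352,185); the seated dolly is at (358,111).

```bash
cat > pk.py <<'E'
from h import *
def circ(P):
    q=np.linalg.lstsq(np.c_[2*P,np.ones(len(P))],(P**2).sum(1),rcond=None)[0]; return q[:2],np.sqrt(q[2]+q[:2]@q[:2])
def pockets(im,c,px,z=.015,th=70,win=32):
    g=cv2.cvtColor(im,cv2.COLOR_RGB2GRAY); out=[]
    for u,v in px:
        u,v=int(u),int(v);x0,y0=max(u-win,0),max(v-win,0)
        m=(g[y0:v+win,x0:u+win]<th).astype(np.uint8)
        n,l,s,ce=cv2.connectedComponentsWithStats(m); i=1+np.argmax(s[1:,4])
        h=cv2.findContours((l==i).astype(np.uint8),0,1)[0]; h=cv2.convexHull(max(h,key=cv2.contourArea))
        P=np.array([onz(c,p[0][0]+x0,p[0][1]+y0,z)[:2] for p in h]); o,r=circ(P); out.append((o.round(4),round(r,4),(ce[i]+[x0,y0]).round(1)))
    return out
if __name__=='__main__':
    im,c=shot('wrist')
    for o in pockets(im,c,[(281,30),(361,30),(283,110),(283,184),(352,185)]): print(o)
    it,ct=shot('top')
    for o in pockets(it,ct,[(270,164),(336,164),(271,198),(303,198),(335,198)],th=60,win=15): print('top',o)
E
python3 pk.py
```

```text
(array([0.587 , 0.1493]), np.float64(0.0207), array([281.4,  29.6]))
(array([0.6612, 0.1475]), np.float64(0.0206), array([359.7,  31.3]))
(array([0.5852, 0.0771]), np.float64(0.0205), array([282.1, 110.9]))
(array([0.5833, 0.005 ]), np.float64(0.0205), array([282.7, 182.5]))
(array([0.6575, 0.0031]), np.float64(0.0206), array([351.8, 183.9]))Traceback (most recent call last):
  File "pk.py", line 17, in <module>
    for o in pockets(it,ct,[(270,164),(336,164),(271,198),(303,198),(335,198)],th=60,win=15): print('top',o)
             ~~~~~~~^^^^^^^^^^^^^^^^^^^^^^^^^^^^^^^^^^^^^^^^^^^^^^^^^^^^^^^^^^^^^^^^^^^^^^^^
  File "pk.py", line 9, in pockets
    n,l,s,ce=cv2.connectedComponentsWithStats(m); i=1+np.argmax(s[1:,4])
                                                      ~~~~~~~~~^^^^^^^^^
    return _wrapfunc(a, 'argmax', axis=axis, out=out, **kwds)
    return bound(*args, **kwds)
ValueError: attempt to get argmax of an empty sequence
```

Call:
step_arm(increments="-0.333 -0.796 0 0.0007;-0.333 -0.796 0 0.0006;-0.333 -0.796 0 0;-0.333 -0.796 0 0;-0.333 -0.796 0 0;-0.333 -0.796 0 0;-0.333 -0.796 0 0;-0.333 -0.796 0 0;0 0 0 0;0 0 0 0")

```text
time: 8.55
eef_pos: [0.4605, -0.401, 0.2278]
tool_rot: [3.142, -0.0, 1.57]
wrist_force: [0.0, 0.8, -0.3]
finger_gap: 0.0851
grasp_force: 0.0
```

Run:
```python
from h import *
s=ctrl.get_state();print(s['eef_pos'],np.degrees(s['tool_rot'])); im,c=shot('wrist','pics/w4.png')
for p in [(.5566,-.3457),(.5563,-.2504),(.4623,-.3595),(.4576,-.2334),(.3881,-.3454),(.3772,-.2579)]:
    print(p,proj(c,[*p,.017]).round(0),proj(c,[*p,.053]).round(0))
```

```text
[ 0.46053575 -0.40102063  0.22782613] [ 1.79999102e+02 -2.73151446e-02  8.99290389e+01]
(0.5566, -0.3457) [409. 152.] [419. 154.]
(0.5563, -0.2504) [417.  50.] [429.  39.]
(0.4623, -0.3595) [318. 166.] [319. 170.]
(0.4576, -0.2334) [313.  29.] [313.  17.]
(0.3881, -0.3454) [247. 152.] [239. 154.]
(0.3772, -0.2579) [230.  59.] [219.  50.]
```

View pics/w4.png

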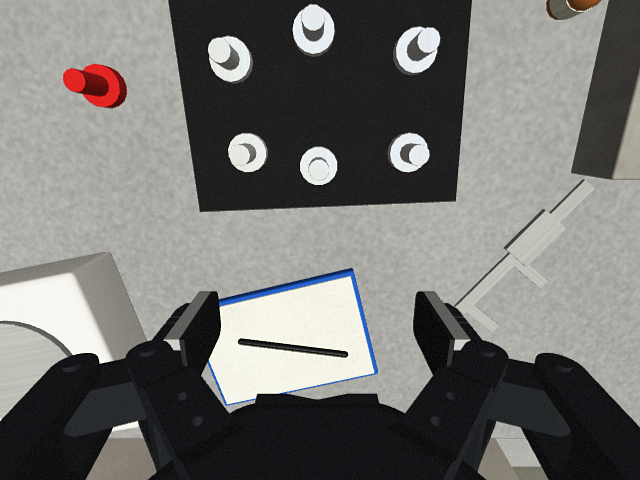

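The six spares are on the mat at (230,58), (313,30), (417,49), (247,153), (318,166) and (409,153), all within about 2 px of the positions predicted from the top view. I'm picking the spare at (318,166).

Run:
```python
from h import *
im,c=shot('wrist'); sd,cs=shot('side')
g=cv2.cvtColor(sd,cv2.COLOR_RGB2GRAY)
# stem top discs: wrist px by eye (319,171),(240,154),(418,154)
for w,(u,v),xy in(((319,171),(357,437),(.4623,-.3595)),((240,154),(300,437),(.388,-.3454)),((418,154),(424,411),(.5566,-.3457))):
    print(tri(c,w,cs,(u,v)).round(4),'side pred',proj(cs,[*xy,.053]).round(1))
```

```text
[ 0.4619 -0.3612  0.0427] side pred [358.5 432.4]
[ 0.3876 -0.3457  0.0427] side pred [299.6 433.1]
[ 0.5585 -0.3454  0.0438] side pred [423.8 408.3]
```

Call:
step_arm(increments="0.03 0.692 0 0;0 0 -0.75 0;0 0 -0.75 0;0 0 -0.75 0;0 0 -0.75 0;0 0 -0.43 0;0 0 0 0;0 0 0 0", fingers=-0.2)

```text
time: 9.7
eef_pos: [0.4627, -0.3602, 0.0234]
tool_rot: [3.141, 0.001, 1.57]
wrist_force: [-0.2, -0.1, 0.9]
finger_gap: 0.0514
grasp_force: 0.0
```

Call:
step_arm(increments="0 0 0 0;0 0 0 0;0 0 0 0;0 0 0 0", fingers=1, newtons=50)

```text
time: 10.2
eef_pos: [0.4625, -0.3603, 0.0233]
tool_rot: [3.14, 0.0, 1.569]
wrist_force: [-1.0, 2.2, 10.0]
finger_gap: 0.0185
grasp_force: 48.5
```

Call:
step_arm(increments="0 0 0.5 0;0 0 1 0;0 0 1 0;0 0 0 0;0 0 0 0")

```text
time: 10.82
eef_pos: [0.4619, -0.3598, 0.1721]
tool_rot: [3.141, -0.0, 1.569]
wrist_force: [-1.0, -0.6, -1.4]
finger_gap: 0.0189
grasp_force: 49.0
```

Run:
```python
from h import *
s=ctrl.get_state();p=s['eef_pos'];print(p,np.degrees(s['tool_rot']),s['finger_gap']); im,c=shot('wrist','pics/w5.png')
b=p+[0,0,-.020]
for z in(0,.014,.05): print(z,proj(c,b+[0,0,z]).round(1))
```

```text
[ 0.46188571 -0.35979714  0.17214385] [ 1.79985332e+02 -1.15495576e-02  8.99084178e+01] 0.018875089885828134
0 [317. 279.]
0.014 [317.  290.9]
0.05 [317.2 332.9]
```

View pics/w5.png

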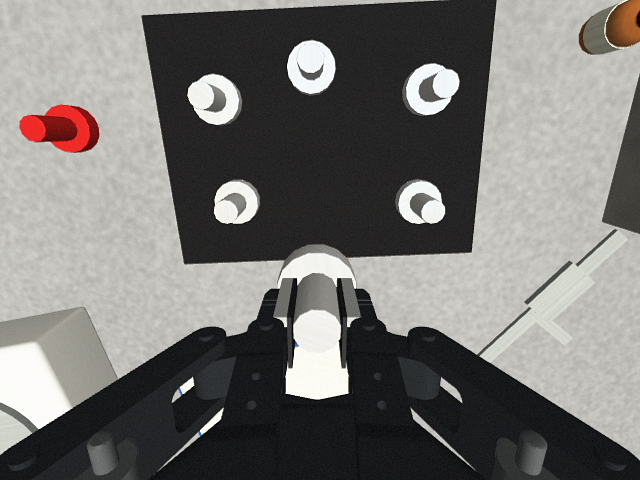

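The dolly is held upright and centred: stem top at (316,331), predicted (317,333). The other five spares are still on the mat.

Call:
step_arm(increments="0.289 0.869 0 0;0.289 0.869 0 0;0.289 0.869 0 0;0.289 0.869 0 0;0.289 0.869 0 0;0.289 0.869 0 0;0.289 0.869 -0.33 0;0 0 -0.85 0;0 0 -0.85 0;0 0 0 0")

```text
time: 12.12
eef_pos: [0.5809, 0.0046, 0.0461]
tool_rot: [-3.135, 0.001, 1.569]
wrist_force: [-0.2, 0.1, 0.0]
finger_gap: 0.0183
grasp_force: 50.3
```

Call:
step_arm(increments="0 0 0 0;0 0 0 0")

```text
time: 12.38
eef_pos: [0.5836, 0.0048, 0.0512]
tool_rot: [3.141, -0.0, 1.569]
wrist_force: [1.0, 0.1, -1.7]
finger_gap: 0.0184
grasp_force: 50.3
```

```bash
cat >> h.py <<'E'
def hover(pk,path,off=(0,0),crop=(217,160,417,360)):
    s=ctrl.get_state();p=np.array(s['eef_pos']);print(s['time'],p.round(4),np.degrees(s['tool_rot']).round(2),round(s['finger_gap'],4))
    im,c=shot('wrist'); im=cv2.cvtColor(im,cv2.COLOR_RGB2BGR)
    k=3;x0,y0,x1,y1=crop;b=cv2.resize(im[y0:y1,x0:x1],None,fx=k,fy=k)
    t=np.linspace(0,2*np.pi,90)
    def dr(cen,r,z,col):
        q=np.array([(proj(c,[cen[0]+r*np.cos(a),cen[1]+r*np.sin(a),z])-[x0,y0]+.5)*k for a in t]); cv2.polylines(b,[q.astype(int)],True,col,1)
    dr(pk,.023,.025,(0,255,0)); dr(pk,.023,.015,(255,0,0)); dr(p[:2]+off,.02,p[2]-.02,(0,0,255))
    cv2.imwrite(path,b)
E
python3 - <<'E'
from h import *
hover((.5833,.005),'pics/p1.png')
E
```

```text
12.375 [0.5836 0.0048 0.0512] [ 1.7996e+02 -1.0000e-02  8.9880e+01] 0.0184
```

View pics/p1.png

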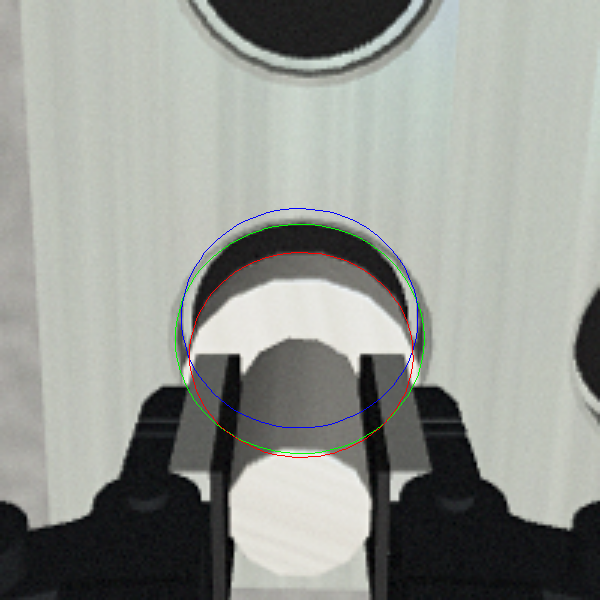

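The red outline (predicted dolly base) matches the actual flange edge, and the pocket rim is concentric with it within about 1 mm. Inserting.

Call:
step_arm(increments="0 0 -0.14 0;0 0 -0.14 0;0 0 0 0;0 0 0 0")

```text
time: 12.92
eef_pos: [0.5831, 0.0048, 0.0332]
tool_rot: [-3.141, 0.0, 1.569]
wrist_force: [0.8, 0.5, -0.3]
finger_gap: 0.0187
grasp_force: 54.4
```

Call:
step_arm(increments="0 0 0 0;0 0 0 0;0 0 0 0;0 0 0.5 0;0 0 1 0;0 0 1 0;0 0 0 0", fingers=-0.2)

```text
time: 13.8
eef_pos: [0.5854, 0.0048, 0.1882]
tool_rot: [3.134, -0.001, 1.569]
wrist_force: [-0.6, 1.4, 0.1]
finger_gap: 0.0513
grasp_force: 0.0
```

Run:
```python
from h import *
s=ctrl.get_state();print(s['eef_pos']); im,c=shot('wrist','pics/w6.png')
t,_=shot('top'); cv2.imwrite('pics/t6.png',cv2.resize(cv2.cvtColor(t[120:320,230:540],cv2.COLOR_RGB2BGR),None,fx=2,fy=2))
```

```text
[0.58544043 0.0047944  0.18818121]
```

View pics/w6.png

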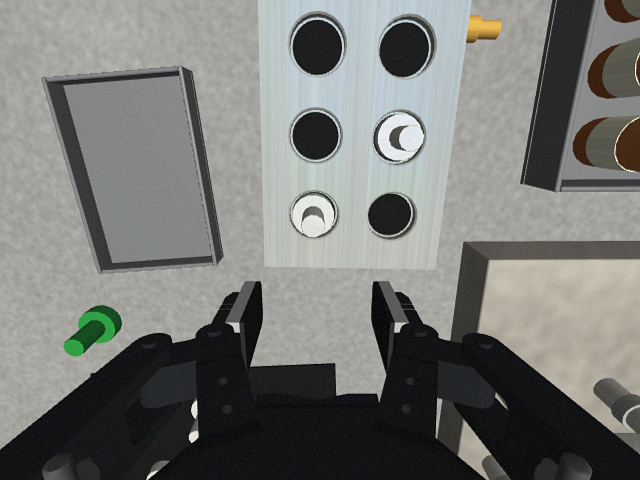

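The dolly stands upright in its pocket at (314,214). Empty pockets left: (317,45), (405,48), (315,135) and (390,214).

```bash
cat > sp.py <<'E'
from h import *
def spares():
    im,c=shot('top'); hs=cv2.cvtColor(im,cv2.COLOR_RGB2HSV)
    m=((hs[...,2]>115)&(hs[...,1]<60)).astype(np.uint8); m[:186]=0;m[315:]=0;m[:,:420]=0;m[:,524:]=0
    n,l,s,ce=cv2.connectedComponentsWithStats(m)
    print('spares',[(onz(c,*ce[i],.015)[:2].round(4).tolist(),int(s[i][4])) for i in range(1,n) if s[i][4]>60])
if __name__=='__main__':
    s=ctrl.get_state();print(s['time'],s['eef_pos'].round(4)); spares()
E
python3 sp.py
python3 - <<'E'
from h import *; from pk import pockets
im,c=shot('wrist')
for o in pockets(im,c,[(317,45),(405,48),(315,135),(390,214)]): print(o)
E
```

```text
13.9 [0.5834 0.005  0.1839]
spares [([0.5495, -0.4048], 274), ([0.557, -0.3462], 242), ([0.556, -0.2505], 241), ([0.3834, -0.1809], 252), ([0.4575, -0.2335], 255), ([0.3883, -0.3457], 248), ([0.3771, -0.2579], 267)]
(array([0.5871, 0.1493]), np.float64(0.0207), array([321.6,  45.3]))
(array([0.6613, 0.1474]), np.float64(0.0207), array([410.2,  47.6]))
(array([0.5853, 0.0771]), np.float64(0.0206), array([319.4, 135.4]))
(array([0.6577, 0.003 ]), np.float64(0.0206), array([394.4, 215.3]))
```

Call:
step_arm(increments="-0.4065 -0.731 0 0;-0.4065 -0.731 0 0;-0.4065 -0.731 0 0;-0.4065 -0.731 0 0;-0.4065 -0.731 0 0;-0.4065 -0.731 0 0;-0.4065 -0.731 0 0;-0.4065 -0.731 0 0;0 0 -0.68 0;0 0 0 0")

```text
time: 15.25
eef_pos: [0.3864, -0.3451, 0.1401]
tool_rot: [-3.136, -0.003, 1.568]
wrist_force: [1.1, 0.7, 0.3]
finger_gap: 0.051
grasp_force: 0.0
```

Call:
step_arm(increments="0 0 -0.7 0;0 0 -0.7 0;0 0 -0.6 0;0 0 0 0;0 0 0 0")

```text
time: 15.88
eef_pos: [0.389, -0.3464, 0.0244]
tool_rot: [3.141, 0.001, 1.569]
wrist_force: [0.1, -0.2, 0.7]
finger_gap: 0.0513
grasp_force: 0.0
```

Call:
step_arm(increments="0 0 0 0;0 0 0 0;0 0 0 0;0 0 0 0", fingers=1)

```text
time: 16.38
eef_pos: [0.3889, -0.3463, 0.024]
tool_rot: [3.14, 0.001, 1.569]
wrist_force: [-1.4, 2.7, 15.6]
finger_gap: 0.0189
grasp_force: 48.3
```

Call:
step_arm(increments="0 0 0.5 0;0 0 1 0;0 0 0.6 0;0 0 0 0;0 0 0 0")

```text
time: 17.0
eef_pos: [0.3881, -0.3456, 0.1484]
tool_rot: [-3.141, -0.0, 1.569]
wrist_force: [0.3, 0.5, -0.6]
finger_gap: 0.0185
grasp_force: 49.0
```

```bash
cat > chk.py <<'E'
from h import *
s=ctrl.get_state();p=np.array(s['eef_pos']);im,c=shot('wrist')
print(s['time'],p.round(4),np.degrees(s['tool_rot']).round(1),s['finger_gap'],s['grasp_force'])
# stem-top disc (bright, between fingers) vs prediction, in hand
g=cv2.cvtColor(im,cv2.COLOR_RGB2GRAY)
for u in(312,317,322):
    col=g[180:345,u].astype(int); print(u,'col',[(180+i,int(col[i])) for i in range(0,165,6)] if u==317 else '')
print('pred flange front bottom',proj(c,p+[0,.02,-.02]).round(1),'front top',proj(c,p+[0,.02,-.006]).round(1),'stemtop',proj(c,p+[0,0,.03]).round(1))
E
python3 chk.py
```

```text
17.0 [ 0.3881 -0.3456  0.1484] [-180.    -0.    89.9] 0.018467784751004537 48.98752748966217
312 col 
317 col [(180, 36), (186, 37), (192, 35), (198, 37), (204, 40), (210, 38), (216, 38), (222, 41), (228, 38), (234, 35), (240, 37), (246, 136), (252, 146), (258, 246), (264, 247), (270, 245), (276, 127), (282, 127), (288, 130), (294, 131), (300, 129), (306, 130), (312, 244), (318, 243), (324, 243), (330, 243), (336, 243), (342, 243)]
322 col 
pred flange front bottom [316.9 243.7] front top [317.  253.1] stemtop [317.2 332.9]
```

Call:
step_arm(increments="0.562 0.726 0 0;0.562 0.726 0 0;0.562 0.726 0 0;0.562 0.726 0 0;0.562 0.726 0 0;0.562 0.726 0 0;0.562 0.726 0 0;0.562 0.726 0 0;0 0 -0.64 0;0 0 -0.5 0")

```text
time: 18.3
eef_pos: [0.6571, 0.0029, 0.0773]
tool_rot: [-3.139, 0.0, 1.57]
wrist_force: [0.1, -0.3, -0.7]
finger_gap: 0.0184
grasp_force: 49.1
```

Call:
step_arm(increments="0 0 -0.5 0;0 0 0 0;0 0 0 0")

```text
time: 18.68
eef_pos: [0.6582, 0.0022, 0.0508]
tool_rot: [-3.142, 0.0, 1.569]
wrist_force: [0.0, -0.4, 0.7]
finger_gap: 0.0185
grasp_force: 49.1
```

```bash
python3 chk.py | grep -v col; python3 sp.py
```

```text
18.675 [0.6582 0.0022 0.0508] [-180.     0.    89.9] 0.01849969317870996 49.081571102142334
pred flange front bottom [316.9 243.7] front top [316.9 253.1] stemtop [317.2 332.9]
18.725 [0.6585 0.0023 0.0514]
spares [([0.5473, -0.4044], 301), ([0.5784, -0.3648], 247), ([0.5562, -0.2503], 250), ([0.3854, -0.181], 267), ([0.4577, -0.2334], 262), ([0.3771, -0.2578], 275)]
```

Call:
step_arm(increments="-0.012 0.012 -0.13 0;0 0 -0.13 0;0 0 0 0;0 0 0 0")

```text
time: 19.27
eef_pos: [0.6575, 0.0034, 0.0352]
tool_rot: [3.141, -0.0, 1.569]
wrist_force: [-3.6, 1.5, 11.7]
finger_gap: 0.0183
grasp_force: 51.7
```

Call:
step_arm(increments="0 0 0 0;0 0 0 0;0 0 0 0;0 0 0.5 0;0 0 1 0;0 0 1 0;0 0 0 0;0 0 0 0", fingers=-0.2)

```text
time: 20.27
eef_pos: [0.657, 0.0033, 0.1844]
tool_rot: [-3.141, -0.0, 1.569]
wrist_force: [0.3, -0.0, -0.3]
finger_gap: 0.0512
grasp_force: 0.0
```

```bash
cat > st.py <<'E'
from h import *
# stem tops of seated dollies: bright disc centroid near prediction, from wrist
import sys
PK={'a':(.5833,.005),'b':(.6576,.0031),'c':(.5852,.0771),'s':(.6594,.0752),'d':(.5870,.1493),'e':(.6612,.1475)}
im,c=shot('wrist'); g=cv2.cvtColor(im,cv2.COLOR_RGB2GRAY)
for k in sys.argv[1]:
    # bright blob hull front edge of flange top (z=.029) -> circle
    q=proj(c,[*PK[k],.029]); u,v=q.astype(int); w=34;x0,y0=max(u-w,0),max(v-w,0)
    m=(g[y0:v+w,x0:u+w]>225).astype(np.uint8); n,l,s,ce=cv2.connectedComponentsWithStats(m)
    t=proj(c,[*PK[k],.065])
    print(k,'flange px',q.round(0),'stem top px pred',t.round(0),[( (ce[i]+[x0,y0]).round(0).tolist(),int(s[i][4])) for i in range(1,n) if s[i][4]>80])
E
python3 st.py abs; python3 sp.py
```

```text
a flange px [237. 215.] stem top px pred [227. 226.] [([251.0, 212.0], 117)]
b flange px [318. 217.] stem top px pred [318. 228.] [([321.0, 209.0], 432)]
s flange px [319. 136.] stem top px pred [320. 137.] [([320.0, 135.0], 1176)]
20.325 [0.6567 0.0033 0.1837]
spares [([0.5486, -0.4046], 287), ([0.5788, -0.3648], 240), ([0.5561, -0.2504], 245), ([0.3846, -0.1809], 260), ([0.4575, -0.2333], 259), ([0.3771, -0.2579], 271)]
```

Call:
step_arm(increments="-0.5825 -0.544 0 0;-0.5825 -0.544 0 0;-0.5825 -0.544 0 0;-0.5825 -0.544 0 0;-0.5825 -0.544 0 0;-0.5825 -0.544 0 0;-0.5825 -0.544 0 0;-0.5825 -0.544 0 0;0 0 -0.68 0;0 0 0 0")

```text
time: 21.62
eef_pos: [0.3759, -0.2573, 0.1419]
tool_rot: [-3.136, -0.001, 1.568]
wrist_force: [-1.0, 0.2, 0.7]
finger_gap: 0.051
grasp_force: 0.0
```

Call:
step_arm(increments="0 0 -0.7 0;0 0 -0.7 0;0 0 -0.6 0;0 0 0 0;0 0 0 0")

```text
time: 22.25
eef_pos: [0.3785, -0.2582, 0.0254]
tool_rot: [3.141, 0.0, 1.569]
wrist_force: [0.7, -0.3, 0.2]
finger_gap: 0.0514
grasp_force: 0.0
```

Call:
step_arm(increments="0 0 0 0;0 0 0 0;0 0 0 0;0 0 0 0", fingers=1)

```text
time: 22.75
eef_pos: [0.3784, -0.2581, 0.0251]
tool_rot: [3.14, 0.0, 1.569]
wrist_force: [-2.5, 3.2, 18.2]
finger_gap: 0.0186
grasp_force: 48.2
```

Call:
step_arm(increments="0 0 0.5 0;0 0 1 0;0 0 0.6 0;0 0 0 0;0 0 0 0")

```text
time: 23.38
eef_pos: [0.3776, -0.2576, 0.1497]
tool_rot: [3.142, -0.0, 1.569]
wrist_force: [0.1, 0.1, -1.6]
finger_gap: 0.0182
grasp_force: 49.1
```

```bash
python3 chk.py
```

```text
23.375 [ 0.3776 -0.2576  0.1497] [180.   -0.   89.9] 0.018245265242566807 49.05681610107422
312 col 
317 col [(180, 50), (186, 51), (192, 51), (198, 51), (204, 47), (210, 48), (216, 47), (222, 45), (228, 50), (234, 49), (240, 48), (246, 157), (252, 206), (258, 254), (264, 254), (270, 254), (276, 157), (282, 159), (288, 159), (294, 160), (300, 165), (306, 162), (312, 253), (318, 253), (324, 254), (330, 252), (336, 253), (342, 253)]
322 col 
pred flange front bottom [316.9 243.7] front top [317.  253.1] stemtop [317.2 332.9]
```

Call:
step_arm(increments="0.494 0.797 0 0;0.494 0.797 0 0;0.494 0.797 0 0;0.494 0.797 0 0;0.494 0.797 0 0;0.494 0.797 0 0;0.494 0.797 0 0;0 0 0 0;0 0 -0.64 0;0 0 -0.5 0")

```text
time: 24.68
eef_pos: [0.5841, 0.076, 0.0791]
tool_rot: [-3.139, 0.001, 1.568]
wrist_force: [-0.6, -0.0, -1.7]
finger_gap: 0.0184
grasp_force: 49.2
```

Call:
step_arm(increments="0 0 -0.5 0;0 0 0 0;0 0 0 0")

```text
time: 25.05
eef_pos: [0.5852, 0.0762, 0.0521]
tool_rot: [-3.141, 0.0, 1.568]
wrist_force: [0.3, 0.8, -0.3]
finger_gap: 0.0182
grasp_force: 49.4
```

Run:
```python
from h import *
hover((.5852,.0771),'pics/p3.png',crop=(190,160,460,380))
```

```text
25.05 [0.5852 0.0762 0.0521] [-1.7999e+02  2.0000e-02  8.9860e+01] 0.0182
```

View pics/p3.png

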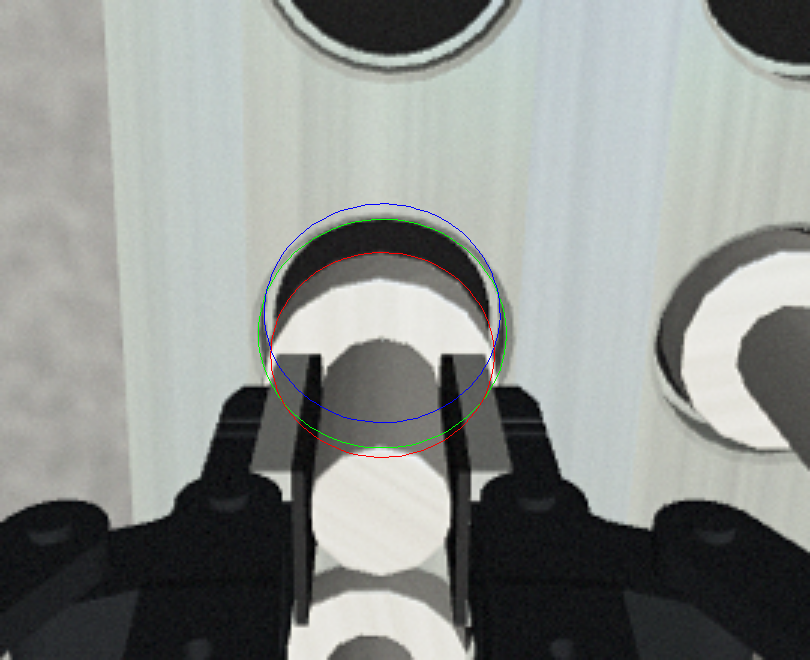

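The dolly is about 1 mm short in y, so I'll shift it and insert.

Call:
step_arm(increments="0 0.015 -0.14 0;0 0 -0.13 0;0 0 0 0;0 0 0 0")

```text
time: 25.6
eef_pos: [0.5852, 0.0778, 0.0353]
tool_rot: [3.142, -0.0, 1.569]
wrist_force: [0.7, 1.0, 0.3]
finger_gap: 0.0183
grasp_force: 53.0
```

Call:
step_arm(increments="0 0 0 0;0 0 0 0;0 0 0 0;0 0 0.5 0;0 0 1 0;0 0 1 0;0 0 0 0;0 0 0 0", fingers=-0.2)

```text
time: 26.6
eef_pos: [0.5849, 0.0778, 0.1851]
tool_rot: [-3.141, -0.0, 1.569]
wrist_force: [0.8, -0.0, -0.5]
finger_gap: 0.0512
grasp_force: 0.0
```

```bash
python3 sp.py
```

```text
26.6 [0.5849 0.0778 0.1851]
spares [([0.5495, -0.4048], 274), ([0.5788, -0.3646], 233), ([0.556, -0.2505], 241), ([0.3835, -0.1809], 253), ([0.4575, -0.2335], 255)]
```

Call:
step_arm(increments="-0.354 -0.865 0 0;-0.354 -0.865 0 0;-0.354 -0.865 0 0;-0.354 -0.865 0 0;-0.354 -0.865 0 0;-0.354 -0.865 0 0;0 0 0 0;0 0 -0.7 0;0 0 0 0")

```text
time: 27.78
eef_pos: [0.4561, -0.2325, 0.1408]
tool_rot: [-3.136, -0.001, 1.569]
wrist_force: [0.7, 0.3, 0.0]
finger_gap: 0.0509
grasp_force: 0.0
```

Call:
step_arm(increments="0 0 -0.7 0;0 0 -0.7 0;0 0 -0.6 0;0 0 0 0;0 0 0 0")

```text
time: 28.4
eef_pos: [0.4585, -0.234, 0.025]
tool_rot: [3.14, 0.0, 1.569]
wrist_force: [0.3, -0.4, 1.2]
finger_gap: 0.0514
grasp_force: 0.0
```

Call:
step_arm(increments="0 0 0 0;0 0 0 0;0 0 0 0;0 0 0 0", fingers=1)

```text
time: 28.9
eef_pos: [0.4585, -0.2338, 0.0246]
tool_rot: [3.14, 0.0, 1.569]
wrist_force: [-1.7, 4.0, 14.4]
finger_gap: 0.0182
grasp_force: 48.3
```

Call:
step_arm(increments="0 0 0.5 0;0 0 1 0;0 0 0.6 0;0 0 0 0;0 0 0 0")

```text
time: 29.52
eef_pos: [0.4575, -0.2333, 0.149]
tool_rot: [-3.141, -0.0, 1.569]
wrist_force: [-0.0, -0.1, -1.1]
finger_gap: 0.0182
grasp_force: 49.0
```

```bash
python3 chk.py
```

```text
29.525 [ 0.4575 -0.2333  0.149 ] [-180.    -0.    89.9] 0.018150667671916074 49.03551399707794
312 col 
317 col [(180, 48), (186, 47), (192, 47), (198, 46), (204, 50), (210, 46), (216, 49), (222, 46), (228, 50), (234, 46), (240, 47), (246, 160), (252, 186), (258, 254), (264, 254), (270, 253), (276, 149), (282, 155), (288, 155), (294, 157), (300, 152), (306, 158), (312, 253), (318, 253), (324, 252), (330, 253), (336, 253), (342, 253)]
322 col 
pred flange front bottom [316.9 243.7] front top [317.  253.1] stemtop [317.2 332.9]
```

Call:
step_arm(increments="0.308 0.913 0 0;0.308 0.913 0 0;0.308 0.913 0 0;0.308 0.913 0 0;0.308 0.913 0 0;0.308 0.913 0 0;0.308 0.913 0 0;0 0 0 0;0 0 -0.64 0;0 0 -0.5 0")

```text
time: 30.82
eef_pos: [0.5862, 0.1489, 0.0786]
tool_rot: [-3.139, 0.001, 1.568]
wrist_force: [0.1, -0.5, -0.7]
finger_gap: 0.0184
grasp_force: 49.1
```

Call:
step_arm(increments="0 0 -0.5 0;0 0 0 0;0 0 0 0")

```text
time: 31.2
eef_pos: [0.5873, 0.1492, 0.0516]
tool_rot: [3.142, 0.0, 1.568]
wrist_force: [0.0, 0.5, -0.4]
finger_gap: 0.0187
grasp_force: 49.0
```

```bash
python3 chk.py; python3 sp.py
```

```text
31.2 [0.5873 0.1492 0.0516] [180.    0.   89.9] 0.018675769405153107 48.99507522583008
312 col 
317 col [(180, 193), (186, 194), (192, 191), (198, 190), (204, 191), (210, 194), (216, 189), (222, 188), (228, 183), (234, 117), (240, 24), (246, 100), (252, 114), (258, 224), (264, 223), (270, 215), (276, 96), (282, 96), (288, 98), (294, 97), (300, 99), (306, 99), (312, 210), (318, 210), (324, 212), (330, 213), (336, 210), (342, 208)]
322 col 
pred flange front bottom [316.9 243.7] front top [316.9 253.1] stemtop [317.2 332.9]
31.25 [0.5876 0.1495 0.0519]
spares [([0.5483, -0.4045], 292), ([0.5788, -0.3648], 240), ([0.5562, -0.2504], 246), ([0.3845, -0.181], 261)]
```

Not slipped; inserting.

Call:
step_arm(increments="-0.006 0 -0.14 0;0 0 -0.13 0;0 0 0 0;0 0 0 0")

```text
time: 31.8
eef_pos: [0.5868, 0.15, 0.0347]
tool_rot: [3.141, -0.0, 1.569]
wrist_force: [0.5, 1.8, 1.7]
finger_gap: 0.0185
grasp_force: 52.7
```

Call:
step_arm(increments="0 0 0 0;0 0 0 0;0 0 0 0;0 0 0.5 0;0 0 1 0;0 0 1 0;0 0 0 0;0 0 0 0", fingers=-0.2)

```text
time: 32.8
eef_pos: [0.5864, 0.1498, 0.1845]
tool_rot: [-3.141, -0.0, 1.569]
wrist_force: [-0.1, 0.3, -0.4]
finger_gap: 0.0516
grasp_force: 0.0
```

Call:
step_arm(increments="-0.072 -0.953 0 0;-0.072 -0.953 0 0;-0.072 -0.953 0 0;-0.072 -0.953 0 0;-0.072 -0.953 0 0;-0.072 -0.953 0 0;-0.072 -0.953 0 0;0 0 0 0;0 0 -0.7 0;0 0 0 0")

```text
time: 34.05
eef_pos: [0.5546, -0.2492, 0.1395]
tool_rot: [-3.135, -0.002, 1.569]
wrist_force: [0.5, 0.3, 0.4]
finger_gap: 0.0514
grasp_force: 0.0
```

Call:
step_arm(increments="0 0 -0.7 0;0 0 -0.7 0;0 0 -0.6 0;0 0 0 0;0 0 0 0")

```text
time: 34.67
eef_pos: [0.5573, -0.2508, 0.0246]
tool_rot: [3.14, 0.001, 1.569]
wrist_force: [0.3, -0.6, -0.1]
finger_gap: 0.0516
grasp_force: 0.0
```

Call:
step_arm(increments="0 0 0 0;0 0 0 0;0 0 0 0;0 0 0 0", fingers=1)

```text
time: 35.17
eef_pos: [0.5571, -0.2507, 0.0242]
tool_rot: [3.14, 0.0, 1.569]
wrist_force: [-2.8, 2.4, 12.4]
finger_gap: 0.0186
grasp_force: 48.4
```

Call:
step_arm(increments="0 0 0.5 0;0 0 1 0;0 0 0.6 0;0 0 0 0;0 0 0 0")

```text
time: 35.8
eef_pos: [0.5562, -0.2502, 0.1485]
tool_rot: [-3.141, -0.0, 1.569]
wrist_force: [-0.3, -0.4, -1.4]
finger_gap: 0.0188
grasp_force: 49.0
```

```bash
python3 chk.py
```

```text
35.8 [ 0.5562 -0.2502  0.1485] [-180.    -0.    89.9] 0.01879119962203924 48.98008346557617
312 col 
317 col [(180, 50), (186, 55), (192, 51), (198, 49), (204, 54), (210, 47), (216, 50), (222, 47), (228, 50), (234, 50), (240, 49), (246, 170), (252, 179), (258, 255), (264, 254), (270, 255), (276, 163), (282, 161), (288, 162), (294, 168), (300, 168), (306, 169), (312, 255), (318, 254), (324, 254), (330, 254), (336, 254), (342, 254)]
322 col 
pred flange front bottom [316.9 243.7] front top [317.  253.1] stemtop [317.2 332.9]
```

Call:
step_arm(increments="0.25 0.948 0 0;0.25 0.948 0 0;0.25 0.948 0 0;0.25 0.948 0 0;0.25 0.948 0 0;0.25 0.948 0 0;0.25 0.948 0 0;0 0 0 0;0 0 -0.64 0;0 0 -0.5 0")

```text
time: 37.1
eef_pos: [0.6606, 0.147, 0.078]
tool_rot: [-3.139, 0.001, 1.569]
wrist_force: [0.1, -0.6, -1.5]
finger_gap: 0.0188
grasp_force: 49.1
```

Call:
step_arm(increments="0 0 -0.5 0;0 0 0 0;0 0 0 0")

```text
time: 37.48
eef_pos: [0.6618, 0.1472, 0.0511]
tool_rot: [3.141, 0.0, 1.568]
wrist_force: [-0.6, 0.5, -1.6]
finger_gap: 0.0188
grasp_force: 49.1
```

```bash
python3 chk.py
```

```text
37.475 [0.6618 0.1472 0.0511] [180.    0.   89.9] 0.018798012589249936 49.08816933631897
312 col 
317 col [(180, 189), (186, 183), (192, 186), (198, 182), (204, 180), (210, 185), (216, 186), (222, 183), (228, 183), (234, 115), (240, 28), (246, 98), (252, 100), (258, 217), (264, 214), (270, 217), (276, 93), (282, 90), (288, 91), (294, 95), (300, 98), (306, 100), (312, 213), (318, 208), (324, 207), (330, 207), (336, 206), (342, 205)]
322 col 
pred flange front bottom [316.9 243.7] front top [316.9 253.1] stemtop [317.2 332.9]
```

Call:
step_arm(increments="-0.008 0 -0.14 0;0 0 -0.13 0;0 0 0 0;0 0 0 0")

```text
time: 38.02
eef_pos: [0.6613, 0.1477, 0.0342]
tool_rot: [3.141, -0.0, 1.569]
wrist_force: [2.3, 0.4, 1.6]
finger_gap: 0.0185
grasp_force: 52.7
```

Call:
step_arm(increments="0 0 0 0;0 0 0 0;0 0 0 0;0 0 0.5 0;0 0 1 0;0 0 1 0;-0.233 -0.93 0.23 0;-0.233 -0.93 0.23 0;-0.233 -0.93 0.23 0;0 0 0 0", fingers=-0.2)

```text
time: 39.28
eef_pos: [0.6184, -0.025, 0.2273]
tool_rot: [3.14, 0.001, 1.562]
wrist_force: [0.9, 0.9, -0.0]
finger_gap: 0.0512
grasp_force: 0.0
```

Call:
step_arm(increments="0 0 0 0;0 0 0 0")

```text
time: 39.52
eef_pos: [0.6191, -0.0183, 0.2251]
tool_rot: [-3.141, -0.0, 1.571]
wrist_force: [0.3, 0.6, 0.0]
finger_gap: 0.0511
grasp_force: 0.0
```

Run:
```python
from h import *
im,c=shot('wrist','pics/w8.png'); print(ctrl.get_state()['eef_pos'])
for z,r in((.025,.023),(.029,.02),(.065,.01)):
  pass
b=cv2.cvtColor(im,cv2.COLOR_RGB2BGR)
PK=[(.5833,.005),(.6576,.0031),(.5852,.0771),(.6594,.0752),(.5870,.1493),(.6612,.1475)]
k=3;x0,y0=215,0;o=cv2.resize(b[0:200,x0:475],None,fx=k,fy=k)
t=np.linspace(0,2*np.pi,60)
for p in PK:
  for z,r,col in((.029,.02,(0,0,255)),(.065,.01,(0,160,0))):
    q=np.array([(proj(c,[p[0]+r*np.cos(a),p[1]+r*np.sin(a),z])-[x0,y0]+.5)*k for a in t]); cv2.polylines(o,[q.astype(int)],True,col,1)
cv2.imwrite('pics/w8c.png',o)
```

```text
[ 0.61914117 -0.0184073   0.22508415]
```

View pics/w8c.png

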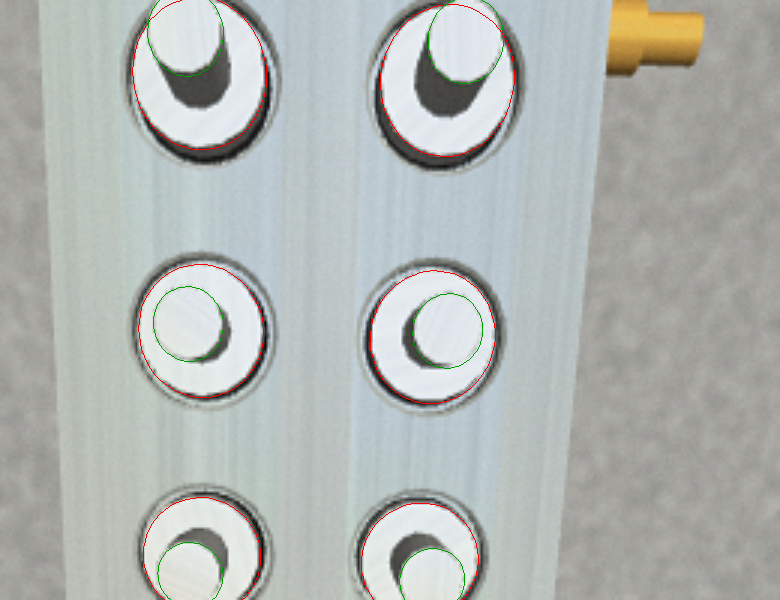

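All six pockets hold upright dollies that match the predicted outlines, and the cock is still shut. Next is the lever.

Call:
step_arm(increments="-0.272 0.722 -0.055 0.0521;-0.272 0.722 -0.055 0.0521;-0.272 0.722 -0.055 0.0521;-0.272 0.722 -0.055 0.0521;-0.272 0.722 -0.055 0.0521;-0.272 0.722 -0.055 0.0521;-0.272 0.722 -0.055 0.0521;-0.272 0.722 -0.055 0.0521;-0.272 0.722 -0.055 0.0521;0 0 0 0")

```text
time: 40.83
eef_pos: [0.4695, 0.3742, 0.195]
tool_rot: [3.141, -0.002, 3.05]
wrist_force: [0.5, -1.2, -0.3]
finger_gap: 0.0512
grasp_force: 0.0
```

Call:
step_arm(increments="0 0 0 0;0 0 0 0;0 0 0 0")

```text
time: 41.2
eef_pos: [0.4725, 0.3695, 0.196]
tool_rot: [-3.141, 0.0, 3.041]
wrist_force: [-0.2, -0.8, -0.1]
finger_gap: 0.0514
grasp_force: 0.0
```

Run:
```python
from h import *
s=ctrl.get_state();print(s['eef_pos'],np.degrees(s['tool_rot']))
im,c=shot('wrist','pics/w9.png'); g=cv2.cvtColor(im,cv2.COLOR_RGB2GRAY); o=np.array([.5271,.3663])
# lever mask: dark pixels within dial, near predicted line
f=lambda a,r,z=.064: proj(c,[o[0]+r*np.cos(np.radians(a)),o[1]+r*np.sin(np.radians(a)),z])
best=[]
for a in np.arange(164,184,.5):
    best.append((np.mean([g[tuple(f(a,r)[::-1].astype(int))] for r in np.arange(.03,.068,.002)]),a))
print([(round(float(v)),float(a)) for v,a in best])
```

```text
[0.47254716 0.3694999  0.19596598] [-1.79993288e+02  1.37127442e-02  1.74212000e+02]
[(200, 164.0), (191, 164.5), (181, 165.0), (168, 165.5), (159, 166.0), (145, 166.5), (135, 167.0), (112, 167.5), (90, 168.0), (78, 168.5), (78, 169.0), (80, 169.5), (80, 170.0), (80, 170.5), (79, 171.0), (79, 171.5), (79, 172.0), (79, 172.5), (80, 173.0), (80, 173.5), (80, 174.0), (80, 174.5), (80, 175.0), (79, 175.5), (79, 176.0), (80, 176.5), (78, 177.0), (75, 177.5), (76, 178.0), (92, 178.5), (117, 179.0), (139, 179.5), (151, 180.0), (162, 180.5), (178, 181.0), (181, 181.5), (195, 182.0), (194, 182.5), (196, 183.0), (196, 183.5)]
```

Call:
step_arm(increments="0 0.025 -0.5 0;0 0 -0.6 0;0 0 -0.6 0;0 0 -0.6 0;0 0 -0.34 0;0 0 0 0")

```text
time: 42.0
eef_pos: [0.4719, 0.3711, 0.0366]
tool_rot: [-3.14, -0.001, 3.042]
wrist_force: [-0.1, -0.2, 0.8]
finger_gap: 0.051
grasp_force: 0.0
```

Call:
step_arm(increments="0 0 0 0;0 0 0 0;0 0 0 0;0 0 0 0", fingers=1, newtons=30)

```text
time: 42.5
eef_pos: [0.4726, 0.3717, 0.0386]
tool_rot: [3.141, 0.001, 3.041]
wrist_force: [-2.8, -3.2, 9.5]
finger_gap: 0.0116
grasp_force: 32.1
```

Run:
```python
from h import *
s=ctrl.get_state();p=s['eef_pos'];o=np.array([.5271,.3663]);w=p[:2]-o
a0=np.arctan2(w[1],w[0]);r=np.hypot(*w);print(p,r,np.degrees(a0),np.degrees(s['tool_rot'][2]),s['wrist_force'])
for k in range(5):
    d=np.radians(-8); a=a0+k*d
    print(np.round(r*np.array([np.cos(a+d)-np.cos(a),np.sin(a+d)-np.sin(a)])/.06,3))
```

```text
[0.47261671 0.37168029 0.0386076 ] 0.05474829885227705 174.3602622285772 174.25889849663804 [-2.83943529 -3.18782761  9.53212262]
[0.021 0.126]
[0.039 0.121]
[0.055 0.115]
[0.071 0.106]
[0.085 0.095]
```

Call:
step_arm(increments="0.021 0.126 0 -0.0444;0.039 0.121 0 -0.0444;0.055 0.115 0 -0.0444;0.071 0.106 0 -0.0444;0.085 0.095 0 -0.0444;0 0 0 0;0 0 0 0;0 0 0 0")

```text
time: 43.5
eef_pos: [0.4893, 0.4053, 0.0387]
tool_rot: [3.14, 0.0, 2.344]
wrist_force: [0.7, -3.2, 7.1]
finger_gap: 0.0113
grasp_force: 31.3
```

Call:
step_arm(increments="0 0 0 0;0 0 0 0;0 0 0 0;0 0 0.5 0;0 0 1 0;0 0 1 0;0 0 0 0;0 0 0 0", fingers=-0.2)

```text
time: 44.5
eef_pos: [0.4881, 0.4054, 0.1872]
tool_rot: [-3.141, -0.0, 2.345]
wrist_force: [-0.7, 0.6, -0.5]
finger_gap: 0.0514
grasp_force: 0.0
```

Run:
```python
from h import *
s=ctrl.get_state();print(s['eef_pos'],np.degrees(s['tool_rot']))
im,c=shot('wrist'); g=cv2.cvtColor(im,cv2.COLOR_RGB2GRAY); o=np.array([.5271,.3663])
f=lambda a,r,z=.064: proj(c,[o[0]+r*np.cos(np.radians(a)),o[1]+r*np.sin(np.radians(a)),z])
print([(round(float(np.mean([g[tuple(f(a,r)[::-1].astype(int))] for r in np.arange(.03,.068,.002)]))),float(a)) for a in np.arange(122,148,1)])
cv2.imwrite('pics/w10.png',cv2.resize(cv2.cvtColor(im[150:350,210:430],cv2.COLOR_RGB2BGR),None,fx=2.5,fy=2.5))
```

```text
[0.48807786 0.40539324 0.18720903] [-1.79982518e+02 -1.04238308e-02  1.34349486e+02]
[(195, 122.0), (188, 123.0), (191, 124.0), (183, 125.0), (162, 126.0), (134, 127.0), (91, 128.0), (79, 129.0), (81, 130.0), (79, 131.0), (76, 132.0), (77, 133.0), (78, 134.0), (78, 135.0), (77, 136.0), (76, 137.0), (68, 138.0), (105, 139.0), (148, 140.0), (170, 141.0), (181, 142.0), (183, 143.0), (191, 144.0), (198, 145.0), (201, 146.0), (201, 147.0)]
```

View pics/w10.png

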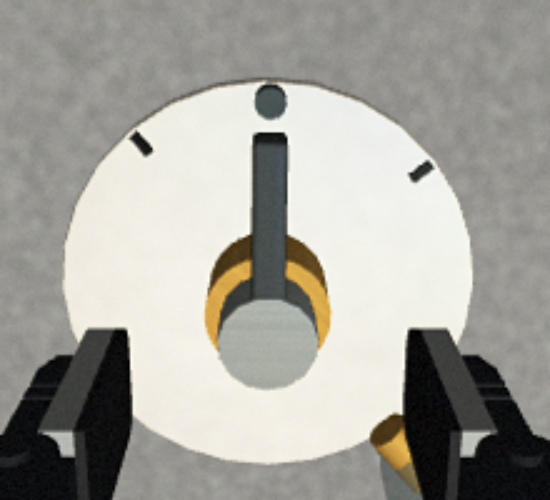

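The lever (270,140) now points at the stud (270,100). It has turned 40° from shut.

Call:
step_arm(increments="0.108 -0.917 0 -0.0352;0.108 -0.917 0 -0.0352;0.108 -0.917 0 -0.0352;0.108 -0.917 0 -0.0352;0.108 -0.917 0 -0.0352;0.108 -0.917 0 -0.0352;0.108 -0.917 0 -0.0352;0 0 0 0;0 0 0 0", newtons=50)

```text
time: 45.68
eef_pos: [0.5333, 0.0206, 0.1865]
tool_rot: [-3.14, 0.0, 1.571]
wrist_force: [-0.1, 1.0, -0.1]
finger_gap: 0.0514
grasp_force: 0.0
```

```bash
python3 sp.py; python3 -c "
from h import *;print(np.degrees(ctrl.get_state()['tool_rot']))"
```

```text
45.675 [0.5333 0.0206 0.1865]
spares [([0.5495, -0.4048], 274), ([0.579, -0.3646], 233), ([0.3836, -0.1809], 252)]
[-1.79916333e+02  1.10100216e-02  9.00827600e+01]
```

Call:
step_arm(increments="0.109 -0.917 0 0;0.109 -0.917 0 0;0.109 -0.917 0 0;0.109 -0.917 0 0;0.109 -0.917 0 0;0.109 -0.917 0 0;0.109 -0.917 0 0;0 0 0 0;0 0 -0.7 0;0 0 0 0")

```text
time: 46.98
eef_pos: [0.5791, -0.362, 0.1425]
tool_rot: [-3.137, -0.003, 1.573]
wrist_force: [0.3, 1.2, 1.8]
finger_gap: 0.0514
grasp_force: 0.0
```

Call:
step_arm(increments="0 0 -0.7 0;0 0 -0.7 0;0 0 -0.6 0;0 0 0 0;0 0 0 0")

```text
time: 47.6
eef_pos: [0.5807, -0.3651, 0.0278]
tool_rot: [3.14, 0.001, 1.571]
wrist_force: [-0.5, -0.1, -0.8]
finger_gap: 0.0514
grasp_force: 0.0
```

Call:
step_arm(increments="0 0 0 0;0 0 0 0;0 0 0 0;0 0 0 0", fingers=1)

```text
time: 48.1
eef_pos: [0.5802, -0.3651, 0.027]
tool_rot: [3.14, 0.0, 1.571]
wrist_force: [-2.7, 2.5, 11.4]
finger_gap: 0.0186
grasp_force: 48.5
```

Call:
step_arm(increments="0 0 0.5 0;0 0 1 0;0 0 0.6 0;0 0 0 0;0 0 0 0")

```text
time: 48.72
eef_pos: [0.5794, -0.3645, 0.1511]
tool_rot: [-3.141, -0.0, 1.571]
wrist_force: [-0.2, 0.6, -1.3]
finger_gap: 0.0183
grasp_force: 49.0
```

```bash
python3 chk.py
```

```text
48.725 [ 0.5794 -0.3645  0.1511] [-180.   -0.   90.] 0.018272017392069285 48.95476162433624
312 col 
317 col [(180, 49), (186, 51), (192, 53), (198, 52), (204, 50), (210, 52), (216, 52), (222, 51), (228, 47), (234, 54), (240, 43), (246, 172), (252, 255), (258, 254), (264, 254), (270, 151), (276, 162), (282, 164), (288, 163), (294, 165), (300, 169), (306, 255), (312, 254), (318, 254), (324, 254), (330, 254), (336, 253), (342, 253)]
322 col 
pred flange front bottom [317.  243.7] front top [317.  253.1] stemtop [317.1 332.9]
```

Call:
step_arm(increments="-0.333 0.838 0 0;-0.333 0.838 0 0;-0.333 0.838 0 0;-0.333 0.838 0 0;-0.333 0.838 0 0;-0.333 0.838 0 0;-0.333 0.838 0 0;-0.333 0.838 0 0;0 0 0 0;0 0 -0.5 0")

```text
time: 50.02
eef_pos: [0.4206, 0.0381, 0.1219]
tool_rot: [3.139, -0.001, 1.572]
wrist_force: [0.6, 0.3, -1.1]
finger_gap: 0.0183
grasp_force: 49.1
```

Call:
step_arm(increments="0 0 -0.6 0;0 0 -0.6 0;0 0 -0.3 0;0 0 0 0;0 0 0 0;0 0 0 0")

```text
time: 50.78
eef_pos: [0.4201, 0.0375, 0.0321]
tool_rot: [3.141, -0.0, 1.571]
wrist_force: [-0.3, 0.2, -0.4]
finger_gap: 0.0183
grasp_force: 49.0
```

Call:
step_arm(increments="0 0 -0.06 0;0 0 0 0;0 0 0 0")

```text
time: 51.15
eef_pos: [0.42, 0.0376, 0.028]
tool_rot: [3.141, -0.0, 1.571]
wrist_force: [1.1, 1.4, 2.5]
finger_gap: 0.0185
grasp_force: 49.4
```

Call:
step_arm(increments="0 0 0 0;0 0 0 0;0 0 0 0;0 0 0.5 0;0 0 1 0;0 0 1 0;0 -0.9 0 0;0 -0.9 0 0;0 -0.9 0 0;0 0 0 0", fingers=-0.2)

```text
time: 52.4
eef_pos: [0.4191, -0.1282, 0.178]
tool_rot: [3.141, 0.001, 1.565]
wrist_force: [-0.6, 1.5, 0.4]
finger_gap: 0.0511
grasp_force: 0.0
```

Call:
step_arm(increments="0 0 0 0;0 0 0 0;0 0 0 0;0 0 0 0")

```text
time: 52.9
eef_pos: [0.4198, -0.1242, 0.1779]
tool_rot: [-3.142, -0.0, 1.571]
wrist_force: [0.2, -0.9, 0.2]
finger_gap: 0.051
grasp_force: 0.0
```

Run:
```python
from h import *
s=ctrl.get_state();print(s['time'],s['eef_pos'],s['wrist_force']); shot('side','pics/s9.png')
```

```text
52.9 [ 0.41981789 -0.12417147  0.17787524] [ 0.17886002 -0.9292747   0.17010373]
```

View pics/s9.png

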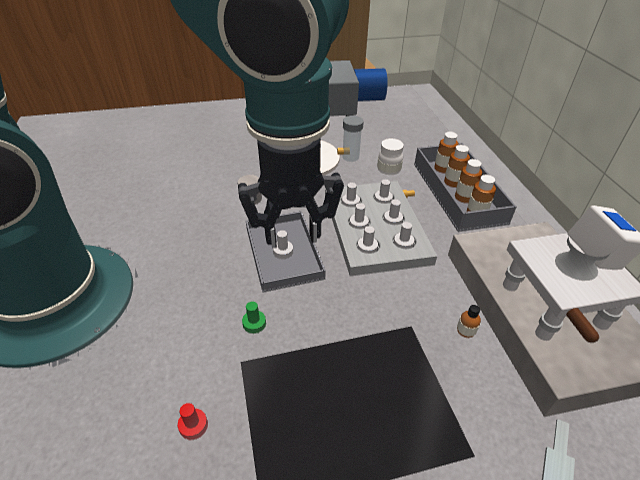

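All six pockets are filled, the left-over spare stands in the tray at (283,243), the mat is empty and the vial at (470,320) is undisturbed. The gripper is clear, so I'm handing in.

```bash
python3 -c "
from workcell import ctrl
print(ctrl.close_job())"
```

```text
the job is handed in; nothing more can be done
None
```

The job is handed in, at about 53 s on the robot's clock; no verdict came back. The cock was shut before any dolly was placed, all six pockets are filled, the lever is now at the 40° stud, the one left-over spare is in the tray, and I saw no sign that the vial or concrete core moved.

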